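Pack the frit tamper into the half-covered kit box

ROBOT

A 6-joint arm with a two-finger parallel gripper is mounted at the origin on the work surface. World frame = base frame: x ahead of the robot, y to its left, z up, the work surface at z = 0. Lengths are in m, angles in rad, forces in N, time in s.
With the tool pointing down it reaches from about 0.325 to 1 m from the base axis. Payload 5.1 kg.
Tool frame: the origin (TCP) lies on the centre line of the jaws, within the pads' length; the fingertips stand 22 mm ahead of it and the grasp point (between the pads) lies 3 mm ahead of it; z points along the fingers, y is the direction in which the jaws open and shut (so a half turn about z gives the same grasp; the last joint's range is limited). The gripper opens to 85 mm and grips with 20 to 120 N. Pads are 22 mm wide; open, the fingers measure 114 mm over their backs; the gripper's body (76 mm by 85 mm) begins 54 mm behind the grasp point. The pads swing forward as they close: fully open they stand 13 mm farther back than shut.
Start: joints at [-1.23, 0.124, 1.65, -0, 1.367, -0.083], TCP at [0.267, -0.592, 0.253] pointing down, gripper open.
Joint ranges: [-2.61, 2.61], [-1.02, 2.33], [0.03, 2.71], [-1.35, 4.49], [0.32, 2.68], [-2.91, 2.91]. Speed limits (rad/s): [2.57, 2.57, 3.14, 3.14, 3.14, 3.14].

INTERFACE

Orientations are given as a unit quaternion [w, x, y, z].
In Python, from bench import telemetry, imaging, arm gives the robot as it stands.
- The arm moves only by the shell command python3 -m crank 'ROWS'. ROWS is JSON, a list that holds one entry, the list of rows, each a list of 5 numbers: the gripper's target within -1 to 1 (shut at 1, half-way at 0, fully open at -1), then the shift along the tool's x, y, z in cm, then the turn about the tool's z in rad. In form: [[[jaw, x, y, z, roll], ...]]. A call has 1 to 8 rows; each row shifts and turns the commanded pose from where the row before left it, along the tool's axes as they then stand; what a row does not reach is not made up. A row lasts 1/12 s, in which the tool goes at most 41.7 mm and 7.16 degrees, less where a joint would pass 70% of its speed; a pose out of reach is approached as far as the arm can. A call is refused whole if a number of a shift passes 4.17 or a number of a turn 0.125, either way. A call with a gripper value outside its range is refused whole. The fingers move at their own pace and stop on an object; the grip force is fixed at half the most. Time passes only in rows, so rows that do not move let the fingers close. It gives the time, the measured TCP pose, the force and the opening at its end, in the units of the state.
- telemetry.observe(): the state, without advancing time (a new reading comes with each control period).
- imaging.snapshot(name): name is "scene" or "top" or "wrist"; returns the picture (400x640x3 uint8, red, green, blue); there is no depth.
- imaging.camera_model(name): a dict with "intrinsics" (3x3 intrinsics, pixels), "origin" and "attitude" of the camera in the world; the wrist camera has in their place "mount" (4x4, takes a point from camera to tool coordinates, whose origin is the TCP and whose axes are the flange's). Camera axes: x right, y down, z forward; pixel columns grow to the right and rows downward; lengths in m; the calibration is good to about 2 mm. The wrist camera is an equidistant fisheye: a pixel r from the principal point sees the ray r / f radians off the axis. A picture is of the moment at which its call begins: read the wrist's pose just before it. camera_model takes no time and is no camera call.
- arm.finish_job(): hands the job in, once; it reports no verdict.
The state is a dict: "time": time; "joints": joint angles; "qd": joint speeds; "joint_torque": joint torques, N m; "tcp_pos": TCP position; "ee_rot": TCP orientation; "contact_force": force on the tool from outside, world axes, zero at the start; "wrist_torque": the same for the moment, N m; "grip_width": finger opening in m.
Only numpy, scipy, OpenCV 4.12 (cv2) and the standard library are available. Lean on these libraries where they do the work, as an engineer would, in place of code of your own. Each camera call takes 0.05 s, during which the arm holds its last target.

TASK

Tilt the grey parts bin forward by its upright pull as far as it goes, or nearly so, and take out the tamper (flat metal plate with an upright wooden handle). Tip the tamper so that one end of its plate slips under the half cover of the plywood kit box, then right it inside and set it down level on the box floor before you let go of it. Leave the box with the tamper standing upright and released, the bin may stay open, and do not disturb the jars and other loose things around.

Things in the scene. Friction and masses are not known exactly. Their poses are not given: they have to be found in the camera images.
- bin (a joint): Tilt of the grey bin (rad): 0 shut, grows as its top comes forward to the robot, stop at 0.65; stays where left (friction 0.4 N m, about 6 N at the pull). It holds the tamper. Inside 77 mm deep, 178 mm wide; floor 4 mm thick; front panel 94 mm high, 5 mm thick; sides 60 mm, back 40 mm high.
- unit_roof (a point): Middle of the front edge, top side, of the clear roof of the fixed grey unit around the bin (unit 205 mm wide, 110 mm deep, 177 mm high, open in front). The roof starts 30 mm behind the front face. Once the bin is tilted, draw the tamper out 110 mm or more along its own leaning axis before going straight up. x to the unit's back, z up.
- bin_pull (a point): Upright black pull in front of the bin, 24 mm wide (y) by 16 mm (x); this point is on its axis, 20 mm below its top and 28 mm above its bracket, 30 mm in front of and 114 mm above the hinge line, at mid-width. Axes move with the bin; when shut x points to the unit's back, away from the robot, y along the hinge, z up. Pinch it across y from above.
- bin_hinge (a point): Middle of the bin's hinge line, at the bottom of its front, 6 mm above the table; same axes as bin_pull. Opening turns the bin about -y.
- tamper_mid (a point): Tamper, 0.36 kg: aluminium plate 150 (x) by 56 (y) by 14 mm, square wooden handle 26 x 26 mm from its centre up to 134 mm above the underside. Point on the handle's axis, 67 mm above the underside. z up along the handle. Starts in the shut bin, length along the bin's width, and leans with the bin. Both ends alike.
- kit_floor (a point): Centre of the inner floor (6 mm above the table) of the fixed plywood kit box. x along it, away from the robot; inside 180 (x) by 84 mm (y), walls 8 mm thick, 60 mm high. A fixed 5 mm cover, underside 60 mm above the floor, closes the robot's end: inside x -90 to -38 mm. The open part, 128 mm long, is shorter than the tamper's plate.
- jar_a: loose lidded clear glass jar, 60 mm wide, 95 mm tall, stands behind (beyond) the bin unit (bystander; origin at the centre of its underside)
- jar_b: loose lidded green glass jar, 60 mm wide, 80 mm tall, stands behind (beyond) the kit box (bystander; origin at the centre of its underside)
- jar_c: loose lidded amber jar, 68 mm wide, 110 mm tall, in the middle of the table beyond the work area (bystander; origin at the centre of its underside)
- flask: loose clear plastic bottle with blue cap, 68 mm wide, 190 mm tall, left side (bystander; origin at the centre of its underside)
- cup: loose small white plastic bowl, 76 mm wide, 45 mm tall, right side (bystander; origin at the centre of its underside)
- marker: loose black marker lying on the table, 14 mm thick, 135 mm long, right side near the robot (bystander; origin near its underside)
- brayer: loose rubber hand roller lying on the table, about 120 mm long, left side near the robot (bystander; origin near its underside)
Not all that is in view belongs to the job. Leave any purple look-alike of the part that bears tamper_mid alone.

How it is judged:
On the way, in this order (a step that is already met when the one before it is completed fails the run):
1. the bin is tilted out nearly to its stop (value of joint bin above 0.5 rad), for 0.2 s.
2. the tamper stands level on the kit box floor while still held (angle between tamper_mid's own z axis and vertical below 0.15 rad and z of tamper_mid in the frame of kit_floor between 0.058 and 0.075 m and x of tamper_mid in the frame of kit_floor between -0.03 and 0.03 m and y of tamper_mid in the frame of kit_floor between -0.025 and 0.025 m and contact force between the fingers and tamper above 1 N), for 0.2 s.
At the end, for the whole second after the job is handed in: The tamper stands upright (within 0.1 rad) on the kit box floor, its plate wholly inside with one end under the cover (handle axis within 30 mm lengthwise and 25 mm crosswise of the box middle, its mid point 58 to 75 mm above the box floor), at rest and released (angle between tamper_mid's own z axis and vertical below 0.1 rad and z of tamper_mid in the frame of kit_floor between 0.058 and 0.075 m and x of tamper_mid in the frame of kit_floor between -0.03 and 0.03 m and y of tamper_mid in the frame of kit_floor between -0.025 and 0.025 m and linear speed of tamper below 0.02 m/s and contact force between the fingers and tamper below 0.1 N); the robot touches nothing.
It fails at once if a bystander is moved more than 40 mm (distance of any of jar_a, jar_b, jar_c, flask, cup, marker, brayer from where it was at the start of the episode above 0.04 m).
It also fails if it takes over 58 s, if anything falls off the work surface, if the arm or the gripper's body presses on something with over 40 N, if the wrist force passes 120 N, or if a joint passes its speed limit or range.

## Working session

There is one attempt and no reset: what is moved stays moved. The work goes in short steps, Python scripts to look and compute and a shell command to move; the robot and the scene stay as the last step left them, time stands still between calls to the robot, and variables do not carry over. Pictures are saved under pics/ and viewed, and the job is handed in when it is done.

```bash
ls; mkdir -p pics
python3 - <<'E'
from bench import telemetry, imaging, arm
import cv2
for n in ["scene","top"]:
    im=imaging.snapshot(n); cv2.imwrite(f"pics/{n}0.png",im[:,:,::-1]); m=imaging.camera_model(n); print(n,m)
print(imaging.camera_model("wrist")); print(telemetry.observe())
E
```

```text
pics
scene {'intrinsics': array([[504.39814876,   0.        , 318.82904436],
       [  0.        , 504.39814876, 197.32130605],
       [  0.        ,   0.        ,   1.        ]]), 'origin': array([ 0.88667148, -0.69990085,  1.22511396]), 'attitude': array([-0.31276478,  0.91179395,  0.25092232, -0.08858876])}
top {'intrinsics': array([[374.85633794,   0.        , 325.01357023],
       [  0.        , 374.85633794, 202.23424577],
       [  0.        ,   0.        ,   1.        ]]), 'origin': array([0.36387363, 0.02084104, 1.37872856]), 'attitude': array([-0.03386017,  0.71489324, -0.69780708,  0.02909349])}
{'intrinsics': array([[309.70691629,   0.        , 321.17544822],
       [  0.        , 309.70691629, 197.86564433],
       [  0.        ,   0.        ,   1.        ]]), 'mount': array([[-4.42715642e-04, -9.53264317e-01, -3.02137296e-01,
         7.66743409e-02],
       [ 9.99999703e-01, -6.12677442e-04,  4.67760965e-04,
        -9.06005123e-05],
       [-6.31012543e-04, -3.02136999e-01,  9.53264305e-01,
        -1.21765356e-01],
       [ 0.00000000e+00,  0.00000000e+00,  0.00000000e+00,
         1.00000000e+00]])}
{'time': 0.1, 'joints': array([-1.22958672e+00,  1.24444172e-01,  1.65152065e+00,  4.77799643e-06,
        1.36752346e+00, -8.26296603e-02]), 'qd': array([-0.00083748, -0.0020399 , -0.00143186, -0.00078548, -0.00152727,
        0.00168361]), 'joint_torque': array([ 2.06909913e-04, -4.24929678e+01, -3.66655540e+01, -1.57425620e-04,
        3.89483510e-03, -2.50170325e-05]), 'tcp_pos': array([ 0.26710721, -0.59202433,  0.25218306]), 'ee_rot': array([-9.40206939e-04,  9.77628609e-01,  2.10336406e-01, -1.19882170e-04]), 'contact_force': array([ 0.08991008,  0.59339561, -0.51445122]), 'wrist_torque': array([0.04649608, 0.02040924, 0.08175377]), 'grip_width': 0.08540839662090509}
```

View pics/scene0.png

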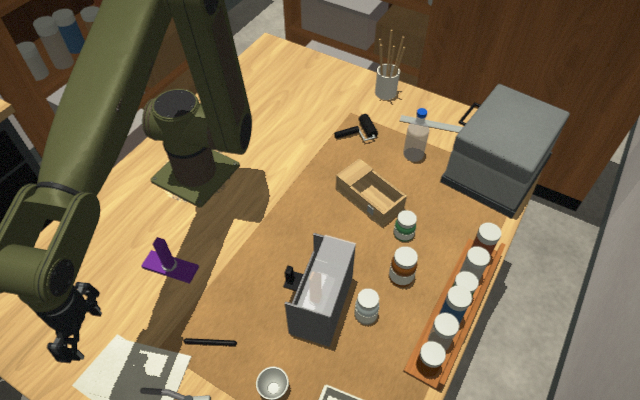

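View pics/top0.png

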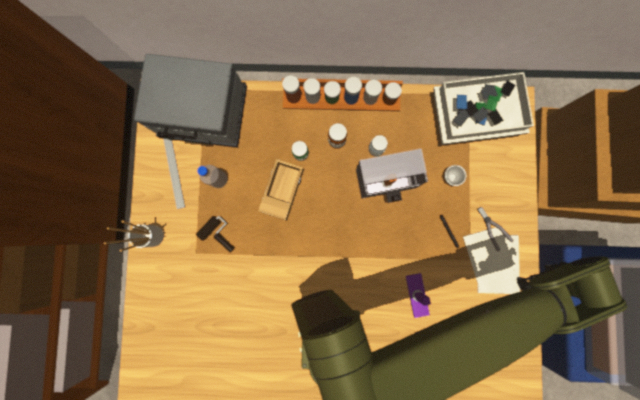

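The top view shows the grey bin unit at about (393,175), with the wood/metal tamper in it at (388,183). The kit box is at (282,190). There is a purple look-alike at (418,295), standing on the table, which I'll leave alone. Next I'll enlarge crops.

```bash
cat > h.py <<'E'
import numpy as np, cv2
from scipy.spatial.transform import Rotation as R
from bench import telemetry, imaging
def rot(q): return R.from_quat([q[1],q[2],q[3],q[0]]).as_matrix()
def cam(n):
    m=imaging.camera_model(n); K=m["intrinsics"]
    if n=="wrist":
        s=telemetry.observe(); M=m["mount"]; A=rot(s["ee_rot"]); return K,A@M[:3,:3],A@M[:3,3]+s["tcp_pos"]
    return K,rot(m["attitude"]),np.array(m["origin"])
def ray(c,n,u,v):
    K,A,o=c; x=(u-K[0,2])/K[0,0]; y=(v-K[1,2])/K[1,1]
    if n=="wrist":
        r=np.hypot(x,y); d=np.array([np.sin(r)*x/r,np.sin(r)*y/r,np.cos(r)])
    else: d=np.array([x,y,1.])
    return o,A@d
def atz(c,n,u,v,z):
    o,d=ray(c,n,u,v); return o+d*(z-o[2])/d[2]
def proj(c,n,p):
    K,A,o=c; q=A.T@(np.asarray(p)-o)
    if n=="wrist":
        r=np.hypot(q[0],q[1]); t=np.arctan2(r,q[2]); x,y=q[0]/r*t,q[1]/r*t
    else: x,y=q[0]/q[2],q[1]/q[2]
    return np.array([K[0,0]*x+K[0,2],K[1,1]*y+K[1,2]])
def crop(im,x0,y0,w,h,s,f):
    c=cv2.resize(im[y0:y0+h,x0:x0+w],None,fx=s,fy=s,interpolation=cv2.INTER_CUBIC); c=np.ascontiguousarray(c[:,:,:3])
    st=20 if s>=4 else 50
    for x in range((x0//st+1)*st,x0+w,st): cv2.putText(c,str(x),(int((x-x0+.5)*s)-12,10),0,.35,(0,0,255),1); cv2.line(c,(int((x-x0+.5)*s),12),(int((x-x0+.5)*s),18),(0,0,255),1)
    for y in range((y0//st+1)*st,y0+h,st): cv2.putText(c,str(y),(0,int((y-y0+.5)*s)+4),0,.35,(0,0,255),1); cv2.line(c,(26,int((y-y0+.5)*s)),(32,int((y-y0+.5)*s)),(0,0,255),1)
    cv2.imwrite(f,c)
E
python3 - <<'E'
from h import *
t=cv2.imread("pics/top0.png"); s=cv2.imread("pics/scene0.png")
crop(t,340,120,130,95,6,"pics/t_bin.png"); crop(t,195,125,130,95,6,"pics/t_box.png")
crop(s,270,220,120,130,4.5,"pics/s_bin.png"); crop(s,320,120,130,130,4.5,"pics/s_box.png")
E
```

```text
(no output)
```

View pics/t_bin.png

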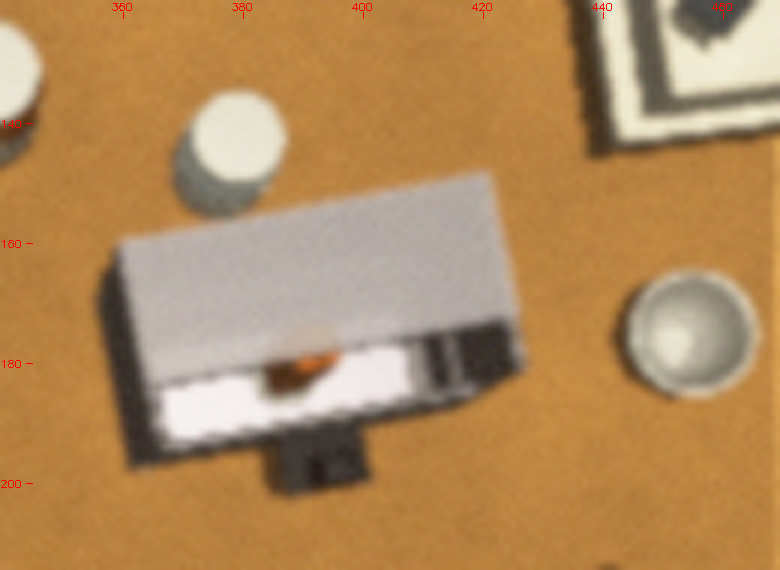

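View pics/t_box.png

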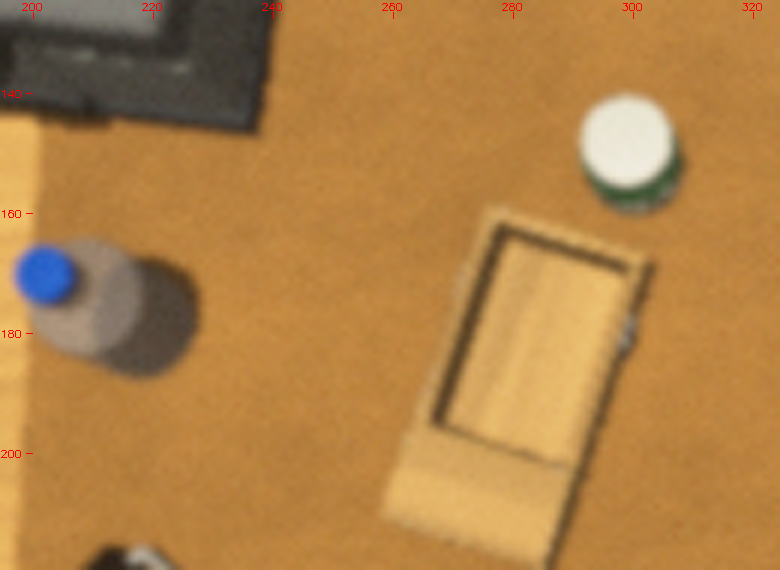

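View pics/s_bin.png

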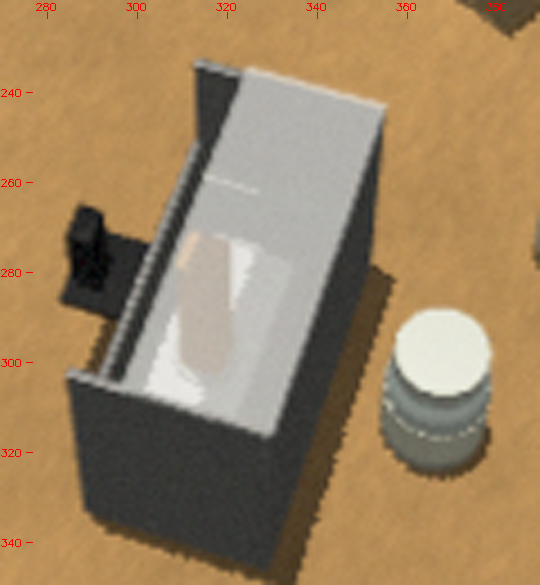

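View pics/s_box.png

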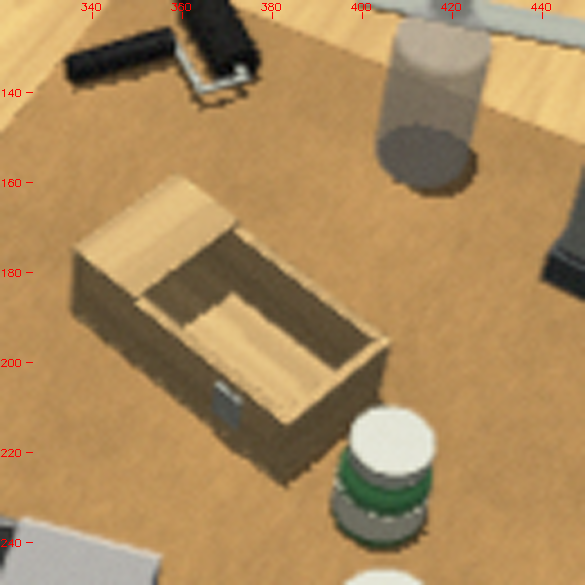

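```bash
cat > fit.py <<'E'
from h import *
from scipy.optimize import least_squares
def fit(obs,p0):
    C={n:cam(n) for n in ("scene","top")}
    def W(p,q): c,s=np.cos(p[2]),np.sin(p[2]); return np.array([p[0]+c*q[0]-s*q[1],p[1]+s*q[0]+c*q[1],q[2]])
    f=lambda p: np.concatenate([(proj(C[n],n,W(p,q))-uv)/(1 if n=="scene" else .75) for n,q,uv in obs])
    r=least_squares(f,p0,loss="soft_l1"); 
    return r.x,r.fun.reshape(-1,2)
E
python3 - <<'E'
from fit import *
h=.1025
obs=[("scene",(.11,h,.177),(355,243.3)),("scene",(.11,-h,.177),(330,317.1)),("scene",(0,-h,.177),(285.1,302.9)),("scene",(0,h,.177),(313.8,233.8)),("scene",(.03,h,.177),(324.4,235.6)),("scene",(0,-h,0),(288.9,333.8)),("scene",(.11,-h,0),(329.5,347)),
("top",(.11,h,.177),(360,160.2)),("top",(.11,-h,.177),(421.7,148.7)),("top",(.03,h,.177),(365.8,183.8)),("top",(.03,-h,.177),(424.2,173.3)),
("scene",(-.03,0,.14),(290.4,267.1)),("top",(-.03,0,.14),(393,198.3))]
p,r=fit(obs,[.5,-.2,-.1]); print("unit",p); print(r.round(1))
obs=[("top",(.098,.05,.066),(276.5,159.2)),("top",(.098,-.05,.066),(303.8,168.7)),("top",(-.098,.05,.071),(258.3,210.8)),("top",(-.098,-.05,.071),(286.3,220)),
("scene",(-.098,.05,.071),(360,158.9)),("scene",(-.098,-.05,.071),(336.7,175.1)),("scene",(.098,-.05,.066),(384.4,213.8)),("scene",(.098,.05,.066),(406.2,196.2)),("scene",(-.038,-.05,.071),(350.4,186.2)),("scene",(-.038,.05,.071),(372.9,170))]
p,r=fit(obs,[.45,.15,-.2]); print("box",p); print(r.round(1))
c=cam("top")
for nm,u,v,z in [("jarb",299,147.5,.08),("jara",379.5,142,.095),("jarc",338,131,.11),("cup",455,175,.045),("flaskcap",201.5,170,.19),("brayer1",200,238,.02),("brayer2",235,250,.01),("brayer3",222,216,.03),("marker1",441,217,.01),("marker2",458,247,.01),("purple",418,280,.01)]: print(nm,atz(c,"top",u,v,z).round(3))
E
```

```text
unit [ 0.52779787 -0.20079191  0.21155532]
[[ 0.4 -0.3]
 [-0.4 -0.3]
 [-1.6 -0.6]
 [-0.7 -2.6]
 [ 0.1 -1.2]
 [-1.2 -0.1]
 [-0.7  0.1]
 [-1.  -1.2]
 [-0.9 -1.4]
 [-2.4 -0.7]
 [ 2.6 -2.3]
 [-2.3  2.2]
 [ 5.  -2.1]]
box [ 0.52681794  0.18742849 -0.2911845 ]
[[ 0.1 -1.7]
 [-0.7 -2.9]
 [ 0.1 -0.9]
 [-1.1 -1.4]
 [-1.5 -0.7]
 [-1.7 -0.2]
 [-1.8  1. ]
 [-0.1 -0.2]
 [-1.4  0.1]
 [-0.4 -1. ]]
jarb [0.671 0.127 0.08 ]
jara [ 0.694 -0.154  0.095]
jarc [ 0.725 -0.008  0.11 ]
cup [ 0.592 -0.433  0.045]
flaskcap [0.564 0.43  0.19 ]
brayer1 [0.344 0.48  0.02 ]
brayer2 [0.304 0.354 0.01 ]
brayer3 [0.425 0.402 0.03 ]
marker1 [ 0.442 -0.393  0.01 ]
marker2 [ 0.335 -0.454  0.01 ]
purple [ 0.213 -0.309  0.01 ]
```

```bash
cat > go.py <<'E'
import sys
from h import *
def go(x,y,z,yaw=None):
    s=telemetry.observe(); A=rot(s["ee_rot"]); d=A.T@(np.array([x,y,z])-s["tcp_pos"])*100
    cy=np.arctan2(A[1,0],A[0,0]); print("t",round(s["time"],2),"tcp",s["tcp_pos"].round(4),"yaw",round(cy,3),"w",round(s["grip_width"],4),"F",s["contact_force"].round(1),"tilt",A[:,2].round(3)); print("delta cm",d.round(2),"roll",None if yaw is None else round(cy-yaw,3))
if __name__=="__main__": go(*map(float,sys.argv[1:]))
E
python3 go.py .44 -.22 .30 .2116
```

```text
t 0.1 tcp [ 0.2671 -0.592   0.2522] yaw 0.424 w 0.0854 F [ 0.1  0.6 -0.5] tilt [-0.001  0.002 -1.   ]
delta cm [ 31.06 -26.81  -4.73] roll 0.212
```

```bash
python3 -m crank '[[[-1,2.9,-2.5,-0.6,0],[-1,3.0,-2.6,-0.6,0],[-1,3.0,-2.6,-0.6,0],[-1,3.0,-2.6,-0.6,0],[-1,3.0,-2.6,-0.6,0],[-1,3.0,-2.6,-0.6,0],[-1,3.0,-2.6,-0.6,0],[-1,3.0,-2.6,-0.5,0]]]'; python3 -m crank '[[[-1,3.0,-2.6,0,0],[-1,3.0,-2.6,0,0],[-1,1,-0.9,0,0.106],[-1,0,0,0,0.106],[-1,0,0,0,0],[-1,0,0,0,0]]]'; python3 go.py .44 -.22 .3 .2116
python3 - <<'E'
from h import *
from bench import imaging
im=imaging.snapshot("wrist")
cv2.imwrite("pics/w1.png",im[:,:,::-1])
E
```

```text
time: 0.77
tcp_pos: [0.4002, -0.3036, 0.3003]
ee_rot: [-0.0, 0.978, 0.21, 0.0]
contact_force: [1.1, -0.4, -0.4]
grip_width: 0.0853
time: 1.27
tcp_pos: [0.4386, -0.2209, 0.2999]
ee_rot: [-0.0, 0.994, 0.107, -0.0]
contact_force: [-1.2, -0.8, -0.9]
grip_width: 0.0852
t 1.27 tcp [ 0.4386 -0.2209  0.2999] yaw 0.215 w 0.0852 F [-1.2 -0.8 -0.9] tilt [-0.001  0.    -1.   ]
delta cm [ 0.15 -0.06 -0.01] roll 0.003
```

View pics/w1.png

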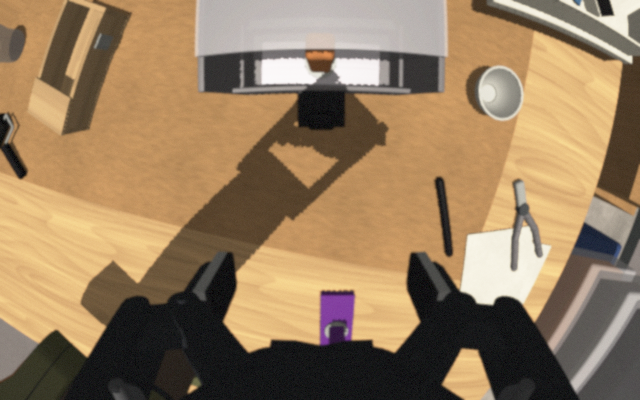

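Run:
```python
from h import *
im=cv2.imread("pics/w1.png"); crop(im,185,0,270,140,2.9,"pics/w1c.png")
c=cam("wrist")
import numpy as np
p=np.array([.5278,-.2008]);yw=.2116
def W(q): return np.array([p[0]+np.cos(yw)*q[0]-np.sin(yw)*q[1],p[1]+np.sin(yw)*q[0]+np.cos(yw)*q[1],q[2]])
for n,q in [("roofL",(.03,.1025,.177)),("roofR",(.03,-.1025,.177)),("wallL",(0,.1025,.177)),("wallR",(0,-.1025,.177)),("pulltop",(-.03,0,.14)),("wallRbot",(0,-.1025,0)),("wallLbot",(0,.1025,0))]: print(n,proj(c,"wrist",W(q)).round(1))
```

```text
roofL [194.1  54.5]
roofR [445.7  54.6]
wallL [194.5  89.9]
wallR [445.2  90.1]
pulltop [319.8 119.3]
wallRbot [395.5  93.9]
wallLbot [245.   93.7]
```

View pics/w1c.png

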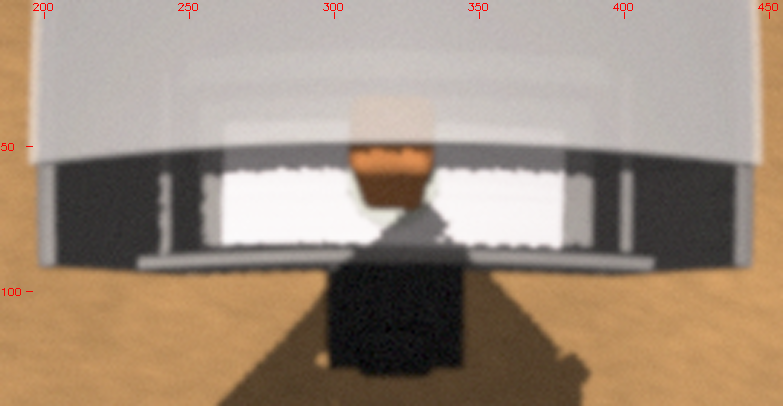

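```bash
python3 go.py .4968 -.2087 .133 .2116
```

```text
t 1.32 tcp [ 0.4385 -0.2213  0.3   ] yaw 0.214 w 0.0854 F [ 0.1  0.1 -0.2] tilt [-0.001  0.    -1.   ]
delta cm [5.97e+00 1.00e-02 1.67e+01] roll 0.002
```

```bash
python3 -m crank '[[[-1,2,0,2,0],[-1,2,0,3,0],[-1,2,0,3,0],[-1,0,0,3,0],[-1,0,0,2.7,0],[-1,0,0,2,0],[-1,0,0,1,0],[-1,0,0,0,0]]]';python3 go.py .4968 -.2087 .133 .2116
python3 - <<'E'
from h import *
im=imaging.snapshot("wrist")
cv2.imwrite("pics/w2.png",im[:,:,::-1])
im=imaging.snapshot("scene")
crop(im[:,:,::-1],230,180,160,130,4.5,"pics/s2.png")
E
```

```text
time: 1.98
tcp_pos: [0.4954, -0.2083, 0.1301]
ee_rot: [-0.002, 0.994, 0.106, -0.002]
contact_force: [-1.5, 1.3, 1.4]
grip_width: 0.0853
t 1.98 tcp [ 0.4954 -0.2083  0.1301] yaw 0.212 w 0.0853 F [-1.5  1.3  1.4] tilt [-0.005  0.003 -1.   ]
delta cm [ 0.12  0.06 -0.29] roll 0.0
```

View pics/w2.png

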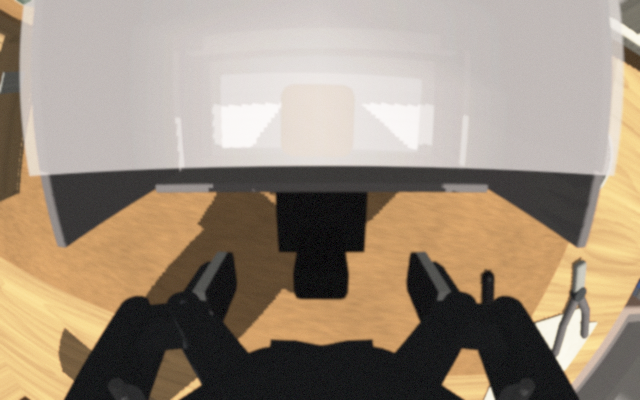

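View pics/s2.png

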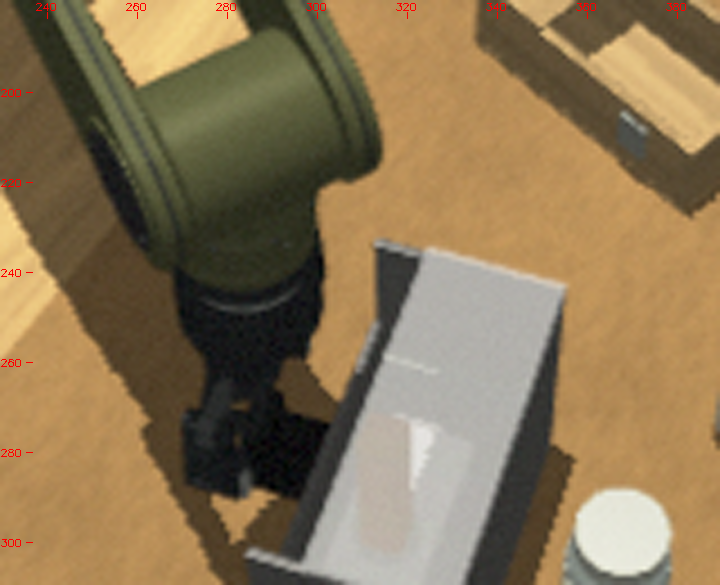

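Run:
```python
from h import *
c=cam("wrist")
for yy in (.012,-.012):
  for dx in (-.008,.008):
    x=.4968+dx*.978-yy*.21;y=-.2087+dx*.21+yy*.978
    print(yy,dx,proj(c,"wrist",(x,y,.14)).round(1))
```

```text
0.012 -0.008 [293.2 299.3]
0.012 0.008 [291.6 269.7]
-0.012 -0.008 [345.7 299.3]
-0.012 0.008 [347.1 269.8]
```

Projecting the pull's top gives cols 292–347 and front row 299, which matches the picture (294–348, 298). Closing on it now.

```bash
python3 -m crank '[[[1,0,0,-0.3,0],[1,0,0,0,0],[1,0,0,0,0],[1,0,0,0,0],[1,0,0,0,0],[1,0,0,0,0],[1,0,0,0,0],[1,0,0,0,0]]]';python3 go.py .4968 -.2087 .133 .2116
python3 - <<'E'
import numpy as np
r=np.hypot(.03,.124);a0=np.arctan2(.03,.124)
for t in np.arange(.0,.66,.1): print(t.round(2),"dx_cm",(-100*(r*np.sin(a0+t)-.03)).round(2),"dz_down",(100*(.124-r*np.cos(a0+t))).round(2))
E
```

```text
time: 2.75
tcp_pos: [0.4975, -0.2076, 0.1374]
ee_rot: [-0.001, 0.994, 0.106, 0.0]
contact_force: [-3.1, 4.6, 5.9]
grip_width: 0.023
t 2.75 tcp [ 0.4975 -0.2076  0.1374] yaw 0.212 w 0.023 F [-3.1  4.6  5.9] tilt [-0.     0.002 -1.   ]
delta cm [-0.09  0.1   0.44] roll 0.0
0.0 dx_cm -0.0 dz_down 0.0
0.1 dx_cm -1.22 dz_down 0.36
0.2 dx_cm -2.4 dz_down 0.84
0.3 dx_cm -3.53 dz_down 1.44
0.4 dx_cm -4.59 dz_down 2.15
0.5 dx_cm -5.58 dz_down 2.96
0.6 dx_cm -6.48 dz_down 3.86
```

```bash
python3 -m crank '[[[1,-0.6,0,0.15,0],[1,-0.6,0,0.2,0],[1,-0.6,0,0.22,0],[1,-0.6,0,0.27,0],[1,-0.6,0,0.32,0],[1,-0.55,0,0.34,0],[1,-0.55,0,0.36,0],[1,-0.5,0,0.36,0]]]';python3 go.py .4968 -.2087 .133 .2116
```

```text
time: 3.42
tcp_pos: [0.4546, -0.2169, 0.1178]
ee_rot: [-0.001, 0.994, 0.106, 0.003]
contact_force: [-2.9, 11.4, 18.2]
grip_width: 0.0225
t 3.42 tcp [ 0.4546 -0.2169  0.1178] yaw 0.211 w 0.0225 F [-2.9 11.4 18.2] tilt [ 0.006  0.003 -1.   ]
delta cm [ 4.3   0.08 -1.49] roll -0.0
```

```bash
python3 -m crank '[[[1,-0.5,0,0.3,0],[1,-0.5,0,0.38,0],[1,-0.45,0,0.38,0],[1,-0.45,0,0.38,0],[1,-0.4,0,0.36,0],[1,0,0,0,0],[1,0,0,0,0]]]';python3 go.py .4968 -.2087 .133 .2116;python3 - <<'E'
from h import *
im=imaging.snapshot("wrist")
cv2.imwrite("pics/w3.png",im[:,:,::-1])
im=imaging.snapshot("scene")
crop(im[:,:,::-1],230,180,160,130,4.5,"pics/s3.png")
E
```

```text
time: 4.0
tcp_pos: [0.4311, -0.2219, 0.0972]
ee_rot: [-0.001, 0.994, 0.105, 0.002]
contact_force: [0.6, 6.4, 5.1]
grip_width: 0.0228
t 4.0 tcp [ 0.4311 -0.2219  0.0972] yaw 0.211 w 0.0228 F [0.6 6.4 5.1] tilt [ 0.003  0.003 -1.   ]
delta cm [ 6.72  0.08 -3.55] roll -0.001
```

View pics/w3.png

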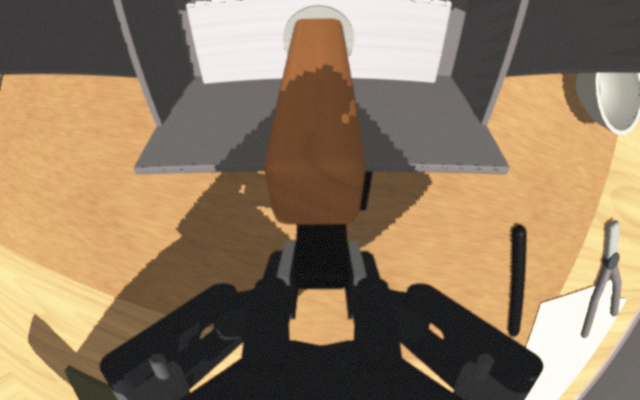

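View pics/s3.png

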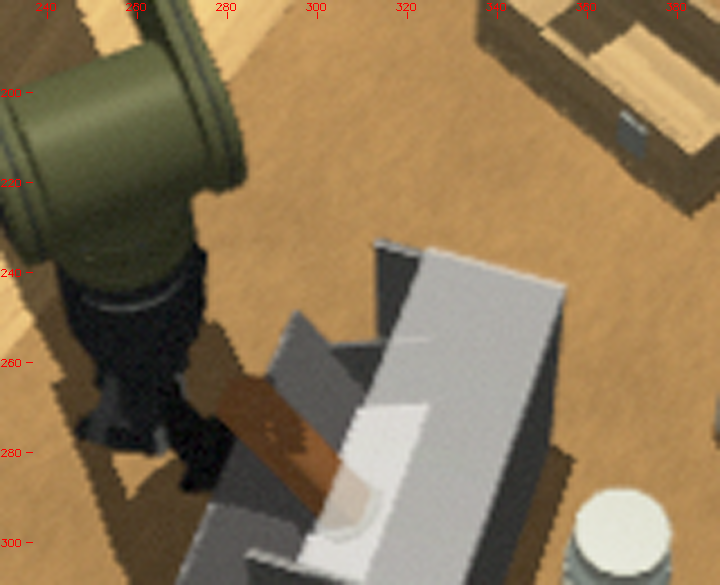

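The bin is open at about 0.6 rad and the handle leans toward the robot. The handle's top edge is at about (318,220) in the wrist view. Releasing and backing off.

```bash
python3 -m crank '[[[-1,0,0,0,0],[-1,0,0,0,0],[-1,0,0,0,0],[-1,0,0,0,0],[-1,-1.5,0,0,0],[-1,-2,0,0,0],[-1,-1,0,-1,0],[-1,0,0,-3,0]]]';python3 -m crank '[[[-1,0,0,-4,0],[-1,0,0,-4,0],[-1,0,0,-2,0],[-1,0,0,0,0]]]';python3 go.py .4968 -.2087 .133 .2116;python3 - <<'E'
from h import *
np.save("w4pose.npy",np.array(cam("wrist"),dtype=object),allow_pickle=True)
im=imaging.snapshot("wrist")
cv2.imwrite("pics/w4.png",im[:,:,::-1])
crop(im[:,:,::-1],170,0,300,240,2.6,"pics/w4c.png")
im=imaging.snapshot("scene")
cv2.imwrite("pics/s4f.png",im[:,:,::-1])
crop(im[:,:,::-1],230,200,160,130,4.5,"pics/s4.png")
E
```

```text
time: 4.77
tcp_pos: [0.3814, -0.2305, 0.1313]
ee_rot: [-0.004, 0.994, 0.105, -0.004]
contact_force: [0.0, 0.2, -0.0]
grip_width: 0.0853
time: 5.1
tcp_pos: [0.3882, -0.2345, 0.2429]
ee_rot: [0.004, 0.994, 0.106, 0.004]
contact_force: [0.0, -0.3, 1.1]
grip_width: 0.0854
t 5.1 tcp [ 0.3882 -0.2345  0.2429] yaw 0.212 w 0.0854 F [ 0.  -0.3  1.1] tilt [ 0.009 -0.007 -1.   ]
delta cm [11.08 -0.34 11.07] roll -0.0Traceback (most recent call last):
  File "<stdin>", line 2, in <module>
ValueError: could not broadcast input array from shape (3,3) into shape (3,)
```

```bash
python3 -m crank '[[[-1,0,0,0,0]]]' >/dev/null; python3 go.py .4968 -.2087 .133 .2116;python3 - <<'E'
from h import *
K,A,o=cam("wrist"); np.savez("w4.npz",K=K,A=A,o=o)
im=imaging.snapshot("wrist")
cv2.imwrite("pics/w4.png",im[:,:,::-1])
crop(im[:,:,::-1],170,0,300,220,2.6,"pics/w4c.png")
im=imaging.snapshot("scene")
cv2.imwrite("pics/s4f.png",im[:,:,::-1])
crop(im[:,:,::-1],230,200,160,130,4.5,"pics/s4.png")
E
```

```text
t 5.18 tcp [ 0.3865 -0.2331  0.2378] yaw 0.212 w 0.0854 F [-0.3 -0.3 -0.6] tilt [ 0.003 -0.002 -1.   ]
delta cm [11.28 -0.1  10.5 ] roll 0.0
```

View pics/w4c.png

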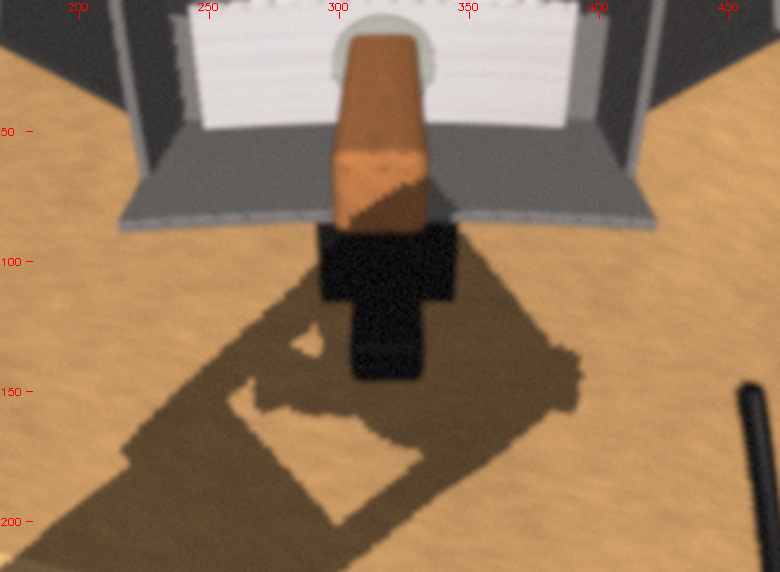

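View pics/s4.png

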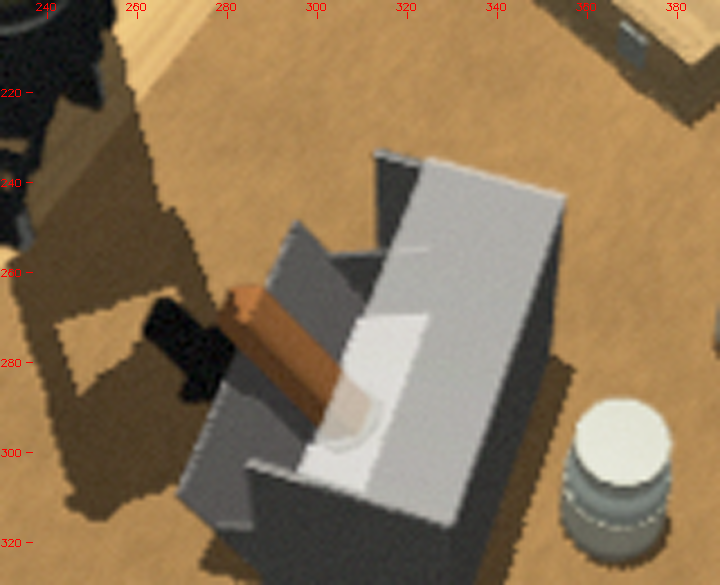

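```bash
cat > fitbin.py <<'E'
from h import *
from scipy.optimize import least_squares
w=np.load("w4.npz"); cw=(w["K"],w["A"],w["o"]); cs=cam("scene"); yw=.2116; H=np.array([.5261,-.2024,.006])
Z=R.from_euler('z',yw).as_matrix()
def B(q,t): # bin->world, tilt about -y
    return H+Z@R.from_euler('y',-t).as_matrix()@np.array(q)
obs=[("w",'p',1,(216.2,87.7)),("w",'p',-1,(421.2,87.7)),("w",'h',(1,1),(298.1,57.7)),("w",'h',(1,-1),(334.2,57.7)),("w",'h',(-1,1),(298.8,89.4)),("w",'h',(-1,-1),(334.6,90)),
("s",'h',(-1,1),(281.1,264.4)),("s",'h',(1,1),(288.7,264)),("s",'h',(-1,-1),(278.2,270.7)),("s",'h',(1,-1),(284.4,272.2))]
def f(p):
    t,hx,hy,hz,hw=p; o=[]
    for c,k,a,uv in obs:
        q=(0,a*hw,.094) if k=='p' else (hx+.013*a[0],hy+.013*a[1],hz)
        o.append((proj(cw if c=="w" else cs,"wrist" if c=="w" else "scene",B(q,t))-uv)/(2 if c=="s" else 1))
    return np.concatenate(o+[[(hz-.138)*200]])
r=least_squares(f,[.6,.043,0,.138,.093]); print(r.x.round(4)); print(r.fun[:-1].reshape(-1,2).round(1))
t,hx,hy,hz,hw=r.x
for d in (0,-.02,-.025): print(d,B((hx,hy,hz+d),t).round(4))
E
python3 fitbin.py
```

```text
[0.5475 0.0288 0.0022 0.1336 0.0919]
[[ 1.   0.1]
 [ 1.  -0.2]
 [-0.7  0. ]
 [ 0.9 -0.2]
 [-0.   0.3]
 [-0.4 -0.4]
 [-0.6 -0.3]
 [-0.4 -0.2]
 [-1.1  0.9]
 [-0.2  0. ]]
0 [ 0.4816 -0.2097  0.1351]
-0.02 [ 0.4918 -0.2075  0.118 ]
-0.025 [ 0.4943 -0.2069  0.1137]
```

```bash
cat >> fitbin.py <<'E'
print("--")
H0=H.copy()
obs+=[("s",'p',1,(295.1,249.2)),("s",'p',-1,(269.7,309.2))]  # panel top corners scene
def g(p):
    global H
    H=H0+Z@np.array([p[5],p[6],0]); return np.concatenate([f(p[:5]),[p[5]*300,p[6]*300,(p[1]-.034)*500,(p[3]-.138)*500]])
r=least_squares(g,[.6,.034,0,.138,.093,0,0],x_scale=.01); print(r.x.round(4)); print(r.fun[:24].reshape(-1,2).round(1))
t,hx,hy,hz,hw=r.x[:5]
for d in (0,-.02,-.025): print(d,B((hx,hy,hz+d),t).round(4))
J=r.jac; print("sd",np.sqrt(np.diag(np.linalg.inv(J.T@J))).round(4))
E
python3 fitbin.py
```

```text
[0.5475 0.0288 0.0022 0.1336 0.0919]
[[ 1.   0.1]
 [ 1.  -0.2]
 [-0.7  0. ]
 [ 0.9 -0.2]
 [-0.   0.3]
 [-0.4 -0.4]
 [-0.6 -0.3]
 [-0.4 -0.2]
 [-1.1  0.9]
 [-0.2  0. ]]
0 [ 0.4816 -0.2097  0.1351]
-0.02 [ 0.4918 -0.2075  0.118 ]
-0.025 [ 0.4943 -0.2069  0.1137]
--
[0.5834 0.0327 0.0012 0.137  0.0925 0.0029 0.0009]
[[ 0.1  0.3]
 [-0.1 -0.2]
 [-1.  -0. ]
 [ 1.3 -0.2]
 [-0.2  0.2]
 [-0.1 -0.5]
 [-0.7 -0.6]
 [-0.6 -0.6]
 [-1.2  0.6]
 [-0.3 -0.4]
 [-0.4 -0.2]
 [-1.   0.3]]
0 [ 0.4814 -0.2098  0.1384]
-0.02 [ 0.4921 -0.2075  0.1217]
-0.025 [ 0.4948 -0.2069  0.1175]
sd [0.0226 0.0016 0.0007 0.0015 0.0008 0.002  0.0007]
```

```bash
python3 go.py .4928 -.2073 .122 .2116
```

```text
t 5.28 tcp [ 0.3853 -0.2321  0.2345] yaw 0.212 w 0.0857 F [-0.1  0.1 -0.3] tilt [-0.002  0.002 -1.   ]
delta cm [11.05 -0.14 11.23] roll 0.0
```

```bash
python3 -m crank '[[[-1,3.5,0,0,0],[-1,3.5,0,0,0],[-1,3.0,0,2,0],[-1,1,-0.1,3,0],[-1,0,0,2.5,0],[-1,0,0,2,0],[-1,0,0,1.2,0],[-1,0,0,0.5,0]]]';python3 -m crank '[[[-1,0,0,0,0],[-1,0,0,0,0]]]'; python3 go.py .4928 -.2073 .122 .2116
python3 - <<'E'
from h import *
im=imaging.snapshot("wrist")
cv2.imwrite("pics/w5.png",im[:,:,::-1])
im=imaging.snapshot("scene")
crop(im[:,:,::-1],230,200,160,130,4.5,"pics/s5.png")
E
```

```text
time: 5.95
tcp_pos: [0.4909, -0.2071, 0.1196]
ee_rot: [-0.002, 0.994, 0.106, -0.003]
contact_force: [0.3, 0.4, -0.0]
grip_width: 0.0851
time: 6.12
tcp_pos: [0.4933, -0.2086, 0.1244]
ee_rot: [0.0, 0.994, 0.106, 0.0]
contact_force: [-0.2, -0.2, 0.6]
grip_width: 0.0856
t 6.12 tcp [ 0.4933 -0.2086  0.1244] yaw 0.212 w 0.0856 F [-0.2 -0.2  0.6] tilt [ 0. -0. -1.]
delta cm [-0.03 -0.14  0.24] roll -0.0
```

View pics/w5.png

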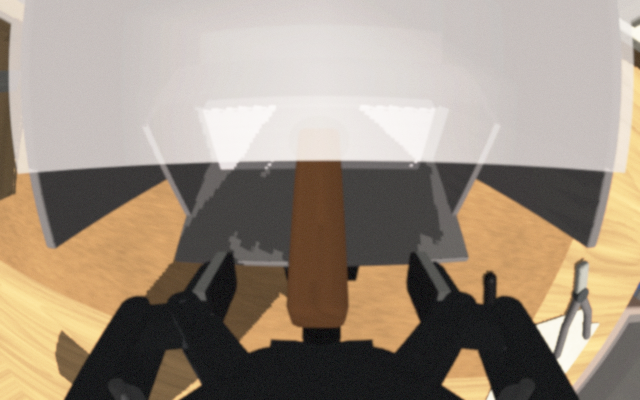

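View pics/s5.png

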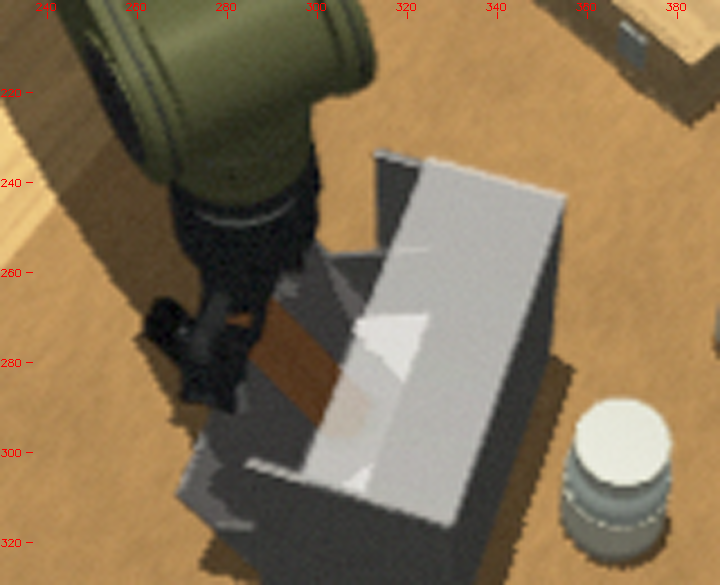

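The handle sits centred between the fingers at about col 319, with its near end at row 325, so I'm closing the gripper.

```bash
python3 -m crank '[[[1,0,0,0.3,0],[1,0,0,0,0],[1,0,0,0,0],[1,0,0,0,0],[1,0,0,0,0],[1,0,0,0,0],[1,0,0,0,0],[1,0,0,0,0]]]'; python3 go.py .4928 -.2073 .122 .2116
```

```text
time: 6.88
tcp_pos: [0.4933, -0.2082, 0.1214]
ee_rot: [-0.0, 0.994, 0.106, 0.0]
contact_force: [-1.0, 2.6, 2.2]
grip_width: 0.0253
t 6.88 tcp [ 0.4933 -0.2082  0.1214] yaw 0.212 w 0.0253 F [-1.   2.6  2.2] tilt [ 0.  0. -1.]
delta cm [-0.03 -0.1  -0.06] roll 0.0
```

```bash
python3 -m crank '[[[1,-0.28,0,-0.42,0],[1,-0.55,0,-0.84,0],[1,-0.82,0,-1.25,0],[1,-0.82,0,-1.25,0],[1,-0.82,0,-1.25,0],[1,-0.82,0,-1.25,0],[1,-0.82,0,-1.25,0],[1,-0.82,0,-1.25,0]]]'; python3 -m crank '[[[1,-0.82,0,-1.25,0],[1,-0.82,0,-1.25,0],[1,-0.4,0,-1.0,0],[1,0,0,0,0],[1,0,0,0,0]]]';python3 go.py .4928 -.2073 .122 .2116;  python3 - <<'E'
from h import *
im=imaging.snapshot("wrist")
cv2.imwrite("pics/w6.png",im[:,:,::-1])
im=imaging.snapshot("scene")
crop(im[:,:,::-1],200,150,200,175,3.4,"pics/s6.png")
E
```

```text
time: 7.55
tcp_pos: [0.4361, -0.2205, 0.2089]
ee_rot: [-0.0, 0.994, 0.106, -0.001]
contact_force: [-0.3, 0.2, -2.8]
grip_width: 0.0253
time: 7.97
tcp_pos: [0.417, -0.2249, 0.2438]
ee_rot: [0.0, 0.994, 0.106, 0.0]
contact_force: [-0.6, -0.1, -3.4]
grip_width: 0.0255
t 7.97 tcp [ 0.417  -0.2249  0.2438] yaw 0.211 w 0.0255 F [-0.6 -0.1 -3.4] tilt [ 0.    -0.001 -1.   ]
delta cm [ 7.78 -0.14 12.19] roll -0.0
```

View pics/w6.png

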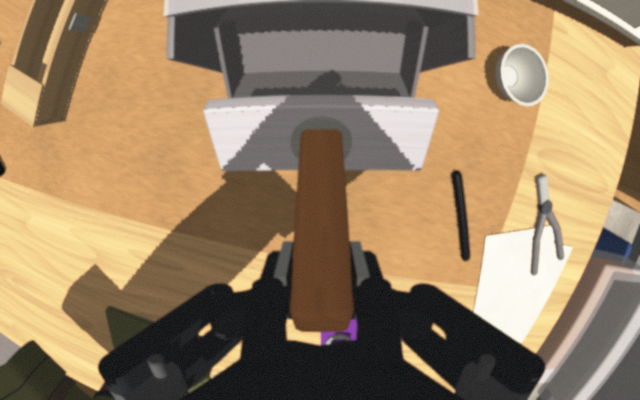

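View pics/s6.png

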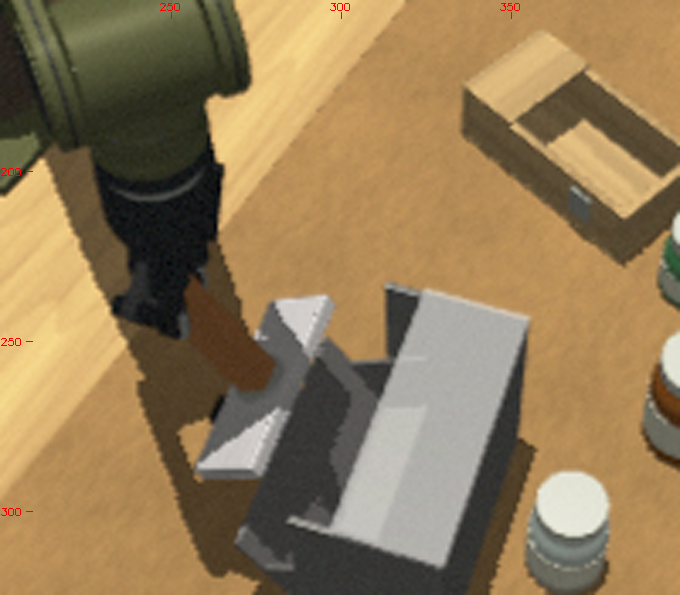

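The tamper is out, held with its lean, and its plate end has cleared the bin. Next I'll raise it and carry it to free table between the bin and the box. There I'll set it upright and regrip it across the plate's short side.

```bash
python3 -m crank '[[[1,-0.8,0,-1.2,0],[1,-0.6,0,-2,0],[1,0,0,-2,0],[1,0,0,0,-0.119],[1,0,0,0,-0.119],[1,0,0,0,-0.119],[1,0,0,0,-0.119],[1,0,0,0,-0.119]]]'; python3 -m crank '[[[1,0,0,0,-0.119],[1,0,0,0,-0.119],[1,0,0,0,-0.119],[1,0,0,0,-0.119]]]';python3 go.py .4025 -.018 .16 1.28
```

```text
time: 8.73
tcp_pos: [0.4034, -0.2274, 0.2943]
ee_rot: [-0.001, 0.918, 0.395, -0.001]
contact_force: [-0.7, -0.5, -3.2]
grip_width: 0.0252
time: 9.07
tcp_pos: [0.4034, -0.2274, 0.2942]
ee_rot: [-0.001, 0.799, 0.601, -0.0]
contact_force: [-0.1, -0.7, -2.8]
grip_width: 0.0256
t 9.07 tcp [ 0.4034 -0.2274  0.2942] yaw 1.289 w 0.0256 F [-0.1 -0.7 -2.8] tilt [-0.002  0.001 -1.   ]
delta cm [20.08 -5.88 13.45] roll 0.009
```

```bash
python3 -m crank '[[[1,2,-0.6,0,0],[1,3.3,-1,0,0],[1,3.5,-1,1.5,0],[1,3.5,-1,2.5,0],[1,3.5,-1,2.5,0],[1,2.8,-0.8,2.5,0],[1,1.5,-0.5,2,0],[1,0,0,2,0]]]'; python3 -m crank '[[[1,0,0,0.4,0],[1,0,0,0,0]]]';python3 go.py .4025 -.018 .16 1.28;  python3 - <<'E'
from h import *
im=imaging.snapshot("wrist")
cv2.imwrite("pics/w7.png",im[:,:,::-1])
im=imaging.snapshot("scene")
crop(im[:,:,::-1],200,100,200,175,3.4,"pics/s7.png")
E
```

```text
time: 9.73
tcp_pos: [0.4028, -0.0192, 0.166]
ee_rot: [-0.001, 0.8, 0.6, -0.0]
contact_force: [0.2, -1.4, -3.2]
grip_width: 0.0252
time: 9.9
tcp_pos: [0.4024, -0.0218, 0.1621]
ee_rot: [-0.002, 0.801, 0.599, -0.002]
contact_force: [-0.4, -1.1, -2.5]
grip_width: 0.0253
t 9.9 tcp [ 0.4024 -0.0218  0.1621] yaw 1.284 w 0.0253 F [-0.4 -1.1 -2.5] tilt [-0.005  0.001 -1.   ]
delta cm [ 0.37 -0.1   0.21] roll 0.004
```

View pics/w7.png

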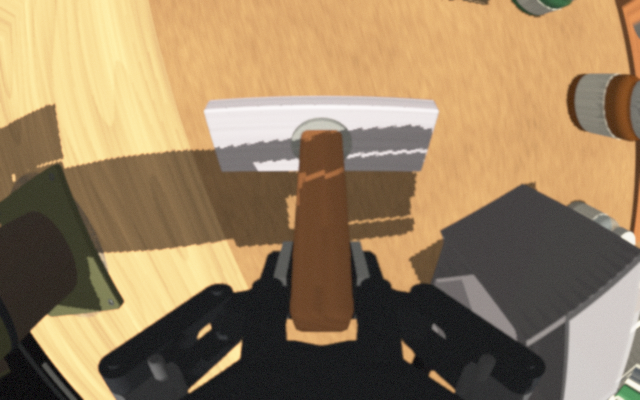

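View pics/s7.png

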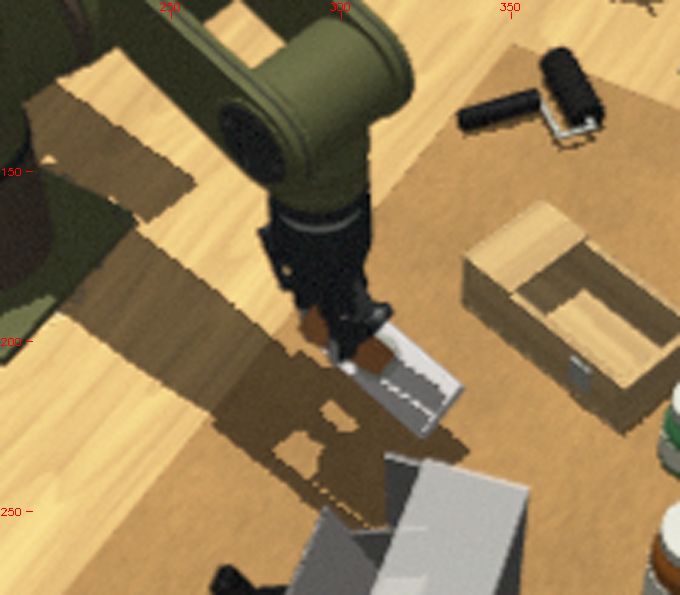

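```bash
python3 -m crank '[[[1,0.2,0,1.5,0],[1,0,0,1.5,0],[1,0,0,0.8,0],[1,0,0,0.4,0],[1,0,0,0.4,0],[1,0,0,0,0],[1,0,0,0,0]]]';python3 go.py .4025 -.018 .11 1.28
```

```text
time: 10.58
tcp_pos: [0.4049, -0.0207, 0.1192]
ee_rot: [0.0, 0.801, 0.598, 0.0]
contact_force: [0.9, 0.9, -3.1]
grip_width: 0.0251
t 10.58 tcp [ 0.4049 -0.0207  0.1192] yaw 1.282 w 0.0251 F [ 0.9  0.9 -3.1] tilt [ 0.001 -0.    -1.   ]
delta cm [ 0.19 -0.31  0.92] roll 0.002
```

```bash
python3 -m crank '[[[1,0,0,0.3,0],[1,0,0,0.3,0],[1,0,0,0.2,0],[1,0,0,0.1,0],[1,0,0,0,0]]]';python3 go.py .4025 -.018 .11 1.28
```

```text
time: 11.0
tcp_pos: [0.4045, -0.0204, 0.1096]
ee_rot: [-0.0, 0.801, 0.598, -0.0]
contact_force: [-0.0, -0.1, -3.3]
grip_width: 0.0257
t 11.0 tcp [ 0.4045 -0.0204  0.1096] yaw 1.283 w 0.0257 F [-0.  -0.1 -3.3] tilt [-0.  0. -1.]
delta cm [ 0.17 -0.26 -0.04] roll 0.003
```

```bash
python3 -m crank '[[[1,0,0,0.2,0],[1,0,0,0.2,0],[1,0,0,0.1,0],[1,0,0,0,0]]]';python3 go.py .4025 -.018 .11 1.28
```

```text
time: 11.33
tcp_pos: [0.4051, -0.0209, 0.1091]
ee_rot: [-0.0, 0.801, 0.599, -0.001]
contact_force: [-16.3, -1.1, 26.8]
grip_width: 0.0256
t 11.33 tcp [ 0.4051 -0.0209  0.1091] yaw 1.284 w 0.0256 F [-16.3  -1.1  26.8] tilt [-0.002 -0.001 -1.   ]
delta cm [ 0.2  -0.33 -0.09] roll 0.004
```

```bash
python3 -m crank '[[[1,0.6,0,-0.35,0],[1,0.8,0,-0.2,0],[1,0.8,0,-0.12,0],[1,0.8,0,-0.05,0],[1,0,0,0,0]]]';python3 go.py .4025 -.018 .11 1.28;  python3 - <<'E'
from h import *
im=imaging.snapshot("wrist")
cv2.imwrite("pics/w8.png",im[:,:,::-1])
E
```

```text
time: 11.75
tcp_pos: [0.413, 0.0097, 0.1113]
ee_rot: [-0.0, 0.801, 0.599, -0.0]
contact_force: [0.8, -0.0, -3.3]
grip_width: 0.0248
t 11.75 tcp [0.413  0.0097 0.1113] yaw 1.284 w 0.0248 F [ 0.8 -0.  -3.3] tilt [-0.001  0.001 -1.   ]
delta cm [-2.96 -0.22  0.13] roll 0.004
```

View pics/w8.png

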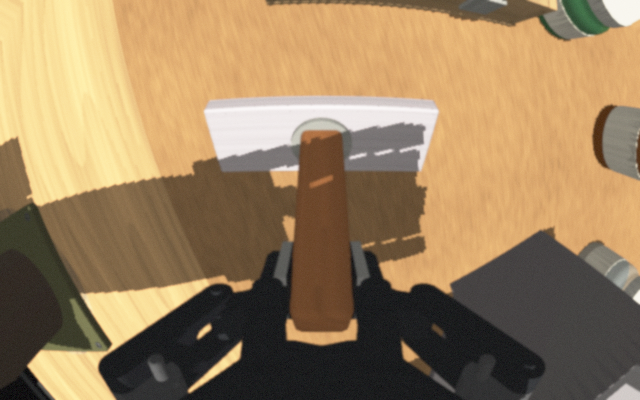

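```bash
python3 -m crank '[[[1,0,0,0.15,0],[1,0,0,0.1,0],[0.3,0,0,0,0],[-1,0,0,0,0],[-1,0,0,0,0],[-1,0,0,0,0],[-1,0,0,0,0]]]';python3 go.py .4025 -.018 .11 1.28;  python3 - <<'E'
from h import *
im=imaging.snapshot("wrist")
cv2.imwrite("pics/w9.png",im[:,:,::-1])
im=imaging.snapshot("scene")
crop(im[:,:,::-1],200,100,200,175,3.4,"pics/s9.png")
E
```

```text
time: 12.38
tcp_pos: [0.4131, 0.0082, 0.1094]
ee_rot: [0.0, 0.801, 0.598, 0.0]
contact_force: [0.4, -0.4, 0.5]
grip_width: 0.0769
t 12.38 tcp [0.4131 0.0082 0.1094] yaw 1.283 w 0.0769 F [ 0.4 -0.4  0.5] tilt [ 0.001 -0.    -1.   ]
delta cm [-2.82 -0.27 -0.06] roll 0.003
```

View pics/w9.png

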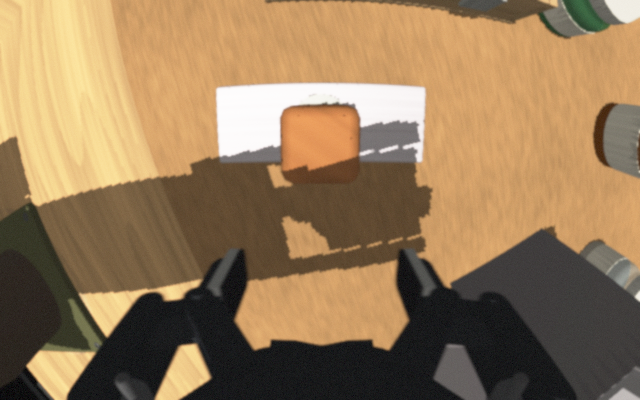

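View pics/s9.png

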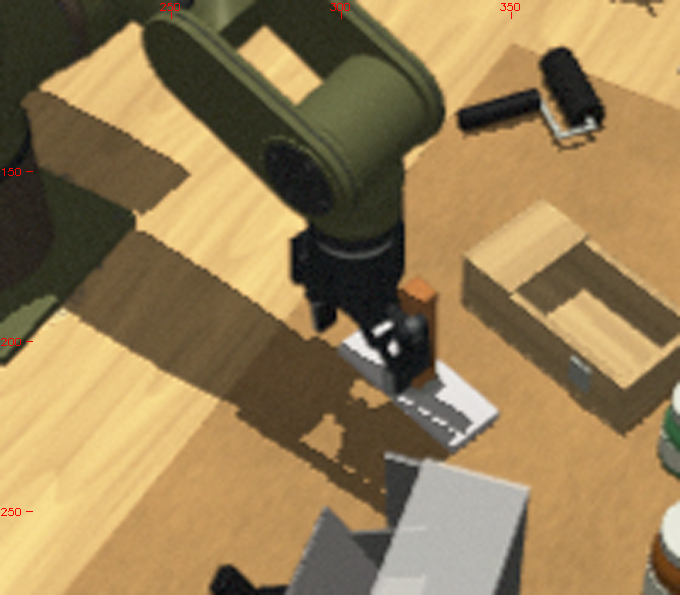

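It stands upright. In the wrist view the handle top is centred at (320,144) and the plate edges run parallel to the image rows.

Run:
```python
from h import *
c=cam("wrist")
for u,v in [(283,106),(357,106),(282,181),(359,181),(320.3,144)]: print(atz(c,"wrist",u,v,.134).round(4))
a=atz(c,"wrist",218,88,.014);b=atz(c,"wrist",425,88,.014);print(a,b,np.linalg.norm(a-b),np.arctan2(b[1]-a[1],b[0]-a[0]))
```

```text
[0.4228 0.0847 0.134 ]
[0.4448 0.0782 0.134 ]
[0.4151 0.0618 0.134 ]
[0.4391 0.0547 0.134 ]
[0.4305 0.0698 0.134 ]
[0.36783576 0.11575028 0.014     ] [0.50925347 0.07381439 0.014     ] 0.1475045329029608 -0.28827867782110134
```

```bash
python3 -m crank '[[[-1,0,0,-2.5,0],[-1,0,0,-3,0.12],[-1,0,0,-2,0.12],[-1,0,0,0,0.12],[-1,0,0,0,0.12],[-1,0,0,0,0.12],[-1,0,0,0,0.12],[-1,0,0,0,0.12]]]'; python3 -m crank '[[[-1,0,0,0,0.12],[-1,0,0,0,0.12],[-1,0,0,0,0.12],[-1,0,0,0,0.12],[-1,0,0,0,0.12],[-1,0,0,0,0.12],[-1,0,0,0,0.011],[-1,0,0,0,0]]]';python3 go.py .4303 .0697 .113 -.288
```

```text
time: 13.15
tcp_pos: [0.413, 0.0083, 0.1843]
ee_rot: [0.0, 0.976, 0.217, 0.0]
contact_force: [-0.1, -0.5, 0.1]
grip_width: 0.0854
time: 13.82
tcp_pos: [0.413, 0.0083, 0.1842]
ee_rot: [0.0, 0.99, -0.142, 0.0]
contact_force: [-0.7, 0.9, 0.1]
grip_width: 0.0853
t 13.82 tcp [0.413  0.0083 0.1842] yaw -0.286 w 0.0853 F [-0.7  0.9  0.1] tilt [ 0. -0. -1.]
delta cm [-0.07 -6.38  7.12] roll 0.002
```

```bash
python3 -m crank '[[[-1,0,-2,0,0],[-1,0,-2.3,0,0],[-1,0,-2.0,0,0],[-1,0,0,0,0],[-1,0,0,0,0]]]';python3 go.py .4303 .0697 .113 -.288
python3 - <<'E'
from h import *
im=imaging.snapshot("wrist")
cv2.imwrite("pics/w10.png",im[:,:,::-1])
c=cam("wrist"); print(proj(c,"wrist",(.4303,.0697,.134)))
E
```

```text
time: 14.23
tcp_pos: [0.4308, 0.0692, 0.1842]
ee_rot: [0.0, 0.99, -0.142, -0.0]
contact_force: [0.2, 0.5, -0.6]
grip_width: 0.0853
t 14.23 tcp [0.4308 0.0692 0.1842] yaw -0.284 w 0.0853 F [ 0.2  0.5 -0.6] tilt [-0.001 -0.    -1.   ]
delta cm [-0.06 -0.04  7.12] roll 0.004
[319.041672  234.0582475]
```

View pics/w10.png

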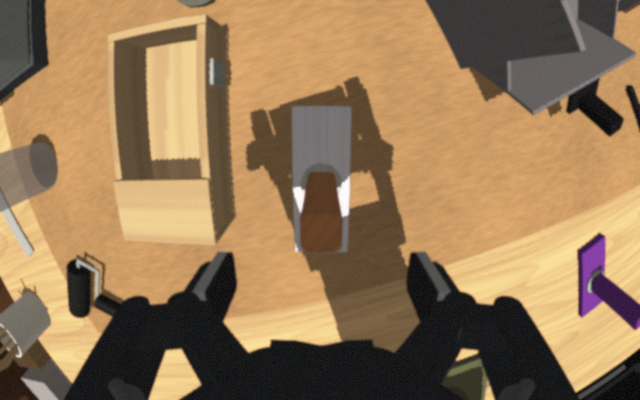

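```bash
python3 - <<'E'
from h import *
im=cv2.imread("pics/w10.png"); crop(im,80,0,170,260,2.3,"pics/w10c.png")
c=cam("wrist"); p=[.5268,.1874,-.291]
for q in [(-.098,.05,.071),(-.098,-.05,.071),(-.038,.05,.071),(-.038,-.05,.071),(.098,.05,.066),(.098,-.05,.066)]:
    print(q,proj(c,"wrist",(p[0]+np.cos(p[2])*q[0]-np.sin(p[2])*q[1],p[1]+np.sin(p[2])*q[0]+np.cos(p[2])*q[1],q[2])).round(1))
K,A,o=c; np.savez("w10.npz",K=K,A=A,o=o)
E
python3 -m crank '[[[-1,0,-0.05,2,0],[-1,0,0,2,0],[-1,0,0,1.5,0],[-1,0,0,1,0],[-1,0,0,0.6,0],[-1,0,0,0,0],[1,0,0,0,0],[1,0,0,0,0]]]';python3 -m crank '[[[1,0,0,0,0],[1,0,0,0,0],[1,0,0,0,0],[1,0,0,0,0],[1,0,0,0,0],[1,0,0,0,0]]]';python3 go.py .4303 .0697 .113 -.288
```

```text
(-0.098, 0.05, 0.071) [124.5 238.5]
(-0.098, -0.05, 0.071) [216.2 243.6]
(-0.038, 0.05, 0.071) [113.  178.8]
(-0.038, -0.05, 0.071) [208.7 176.8]
(0.098, 0.05, 0.066) [108.5  32.4]
(0.098, -0.05, 0.066) [206.9  11.8]
time: 14.95
tcp_pos: [0.4318, 0.0691, 0.1144]
ee_rot: [-0.0, 0.99, -0.144, 0.001]
contact_force: [-0.8, -0.2, 0.3]
grip_width: 0.0639
time: 15.45
tcp_pos: [0.4317, 0.0694, 0.114]
ee_rot: [-0.0, 0.99, -0.144, 0.001]
contact_force: [0.9, 0.9, 4.0]
grip_width: 0.0252
t 15.45 tcp [0.4317 0.0694 0.114 ] yaw -0.288 w 0.0252 F [0.9 0.9 4. ] tilt [ 0.001  0.    -1.   ]
delta cm [-0.14  0.01  0.1 ] roll -0.0
```

View pics/w10c.png

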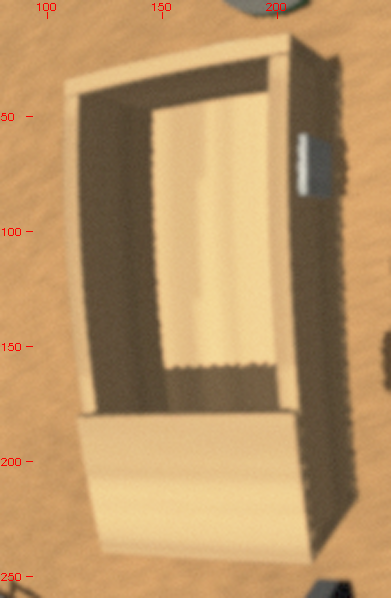

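```bash
cat > gb.py <<'E'
import sys
from go import *
# args: G x_box, y_box, G z(table) mm ; prints delta
yw=-.290; B=np.array([.5249,.188])
x,y,z=[float(a)/1000 for a in sys.argv[1:4]]
x+=.0015; z+=.003
s=telemetry.observe(); p=s["tcp_pos"]; d=p[:2]-B
print("G box now",round(1000*(np.cos(yw)*d[0]+np.sin(yw)*d[1])-1.5,1),round(1000*(-np.sin(yw)*d[0]+np.cos(yw)*d[1]),1),round(1000*p[2]-3,1))
go(B[0]+np.cos(yw)*x-np.sin(yw)*y,B[1]+np.sin(yw)*x+np.cos(yw)*y,z,yw)
E
python3 -m crank '[[[1,0,0,-1,0],[1,0,0,-2.5,0],[1,0,0,-3.5,0],[1,0,0,-1.5,0],[1,0,0,0,0]]]'; python3 gb.py -148 0 190
```

```text
time: 15.87
tcp_pos: [0.433, 0.0693, 0.2026]
ee_rot: [-0.001, 0.99, -0.144, 0.004]
contact_force: [1.8, -0.3, -2.1]
grip_width: 0.0251
G box now -55.6 -140.0 199.6
t 15.87 tcp [0.433  0.0693 0.2026] yaw -0.288 w 0.0251 F [ 1.8 -0.3 -2.1] tilt [ 0.007  0.    -1.   ]
delta cm [ -9.22 -14.02   0.92] roll 0.002
```

```bash
python3 -m crank '[[[1,-1.2,-1.8,0,0],[1,-2,-3,0,0],[1,-2,-3,0,0],[1,-2,-3,0,0],[1,-1.2,-2,0,0],[1,-0.8,-1.2,0,0],[1,0,0,0,0],[1,0,0,0,0]]]'; python3 gb.py -148 0 190;  python3 - <<'E'
from h import *
im=imaging.snapshot("wrist")
cv2.imwrite("pics/w11.png",im[:,:,::-1])
im=imaging.snapshot("scene")
crop(im[:,:,::-1],250,60,200,175,3.4,"pics/s11.png")
E
```

```text
time: 16.53
tcp_pos: [0.3813, 0.2294, 0.1962]
ee_rot: [0.001, 0.99, -0.143, -0.001]
contact_force: [-0.7, 0.1, -3.3]
grip_width: 0.0252
G box now -151.0 -1.4 193.2
t 16.53 tcp [0.3813 0.2294 0.1962] yaw -0.286 w 0.0252 F [-0.7  0.1 -3.3] tilt [-0.003 -0.002 -1.   ]
delta cm [ 0.3  -0.14  0.31] roll 0.004
```

View pics/w11.png

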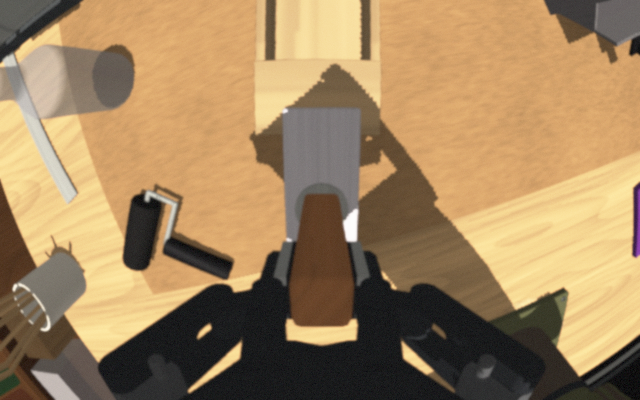

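View pics/s11.png

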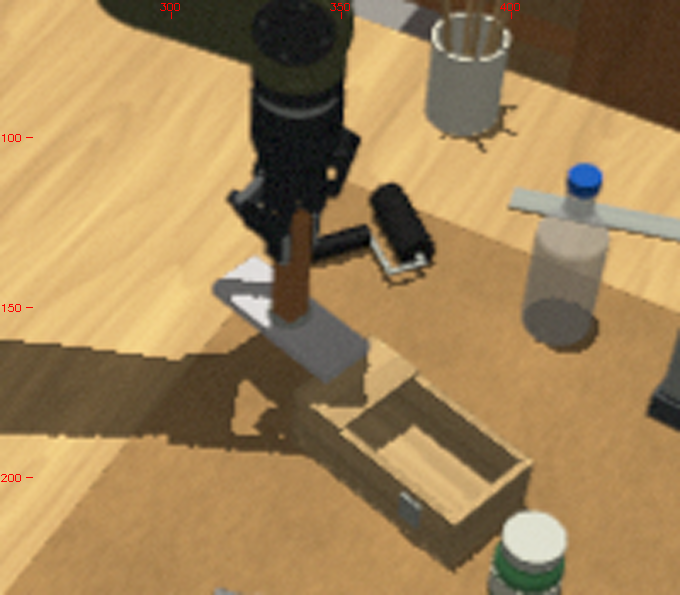

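```bash
python3 -m crank '[[[1,0.3,-0.15,0.3,0],[1,0,0,0.3,0],[1,0,0,0.3,0],[1,0,0,0,0]]]'; python3 gb.py -148 0 182;python3 -m crank '[[[1,0,0,0.2,0],[1,0,0,0.2,0],[1,0,0,0,0]]]'; python3 gb.py -148 0 182
```

```text
time: 16.97
tcp_pos: [0.3857, 0.2294, 0.1881]
ee_rot: [0.001, 0.99, -0.144, -0.001]
contact_force: [0.3, -0.2, -2.3]
grip_width: 0.0251
G box now -146.8 -0.1 185.1
t 16.97 tcp [0.3857 0.2294 0.1881] yaw -0.289 w 0.0251 F [ 0.3 -0.2 -2.3] tilt [-0.002 -0.001 -1.   ]
delta cm [-0.12 -0.01  0.31] roll 0.001
time: 17.22
tcp_pos: [0.386, 0.2301, 0.1852]
ee_rot: [-0.0, 0.99, -0.144, 0.0]
contact_force: [1.0, 0.7, -3.3]
grip_width: 0.0255
G box now -146.7 0.7 182.2
t 17.22 tcp [0.386  0.2301 0.1852] yaw -0.288 w 0.0255 F [ 1.   0.7 -3.3] tilt [ 0.  0. -1.]
delta cm [-0.13  0.07  0.02] roll 0.002
```

```bash
python3 -m crank '[[[1,0,0,0.2,0],[1,-0.54,0,0.28,0],[1,-0.54,0,0.29,0],[1,-0.52,0,0.33,0],[1,-0.51,0,0.33,0],[1,0,0,0,0]]]'; python3 gb.py -169.1 0 168;  python3 - <<'E'
from h import *
im=imaging.snapshot("wrist")
cv2.imwrite("pics/w12.png",im[:,:,::-1])
im=imaging.snapshot("scene")
crop(im[:,:,::-1],250,60,200,175,3.4,"pics/s12.png")
E
```

```text
time: 17.72
tcp_pos: [0.3667, 0.2366, 0.1735]
ee_rot: [-0.001, 0.99, -0.143, 0.002]
contact_force: [-2.6, -1.9, 7.4]
grip_width: 0.0252
G box now -166.9 1.3 170.5
t 17.72 tcp [0.3667 0.2366 0.1735] yaw -0.288 w 0.0252 F [-2.6 -1.9  7.4] tilt [ 0.004  0.    -1.   ]
delta cm [-0.22  0.13  0.25] roll 0.002
```

View pics/s12.png

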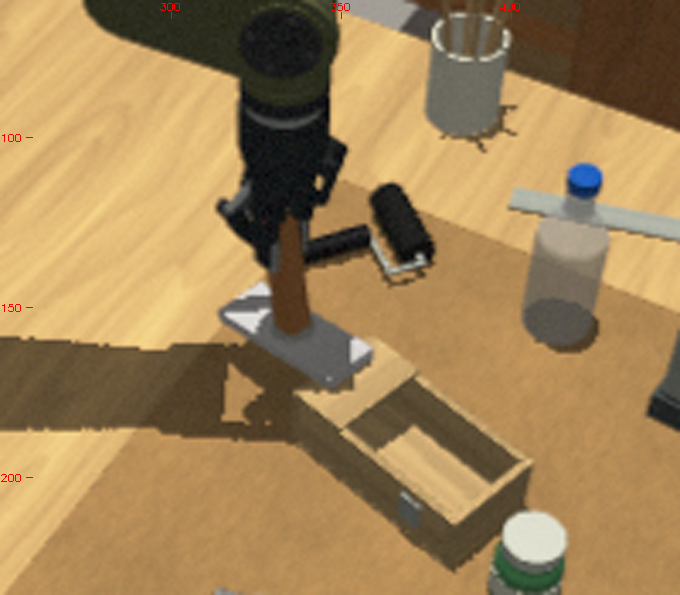

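It is tipping about the cover edge with a light force of about 11 N. Continuing the arc.

```bash
python3 -m crank '[[[1,-0.48,0,0.38,0],[1,-0.47,0,0.38,0],[1,-0.44,0,0.42,0],[1,-0.43,0,0.43,0],[1,-0.4,0,0.46,0],[1,-0.38,0,0.48,0],[1,-0.3,0,0.45,0],[1,0,0,0,0]]]'; python3 gb.py -198 0 139;  python3 - <<'E'
from h import *
im=imaging.snapshot("wrist")
cv2.imwrite("pics/w13.png",im[:,:,::-1])
im=imaging.snapshot("scene")
crop(im[:,:,::-1],250,60,200,175,3.4,"pics/s13.png")
E
```

```text
time: 18.48
tcp_pos: [0.3378, 0.2452, 0.1425]
ee_rot: [-0.001, 0.99, -0.143, 0.0]
contact_force: [-5.6, 0.1, 7.3]
grip_width: 0.025
G box now -197.1 1.3 139.5
t 18.48 tcp [0.3378 0.2452 0.1425] yaw -0.288 w 0.025 F [-5.6  0.1  7.3] tilt [ 0.001  0.001 -1.   ]
delta cm [-0.09  0.13  0.05] roll 0.002
```

View pics/s13.png

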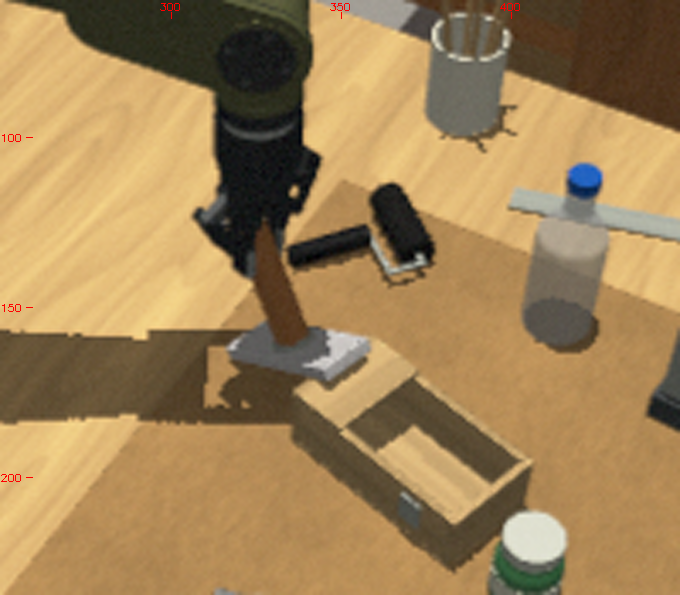

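View pics/w13.png

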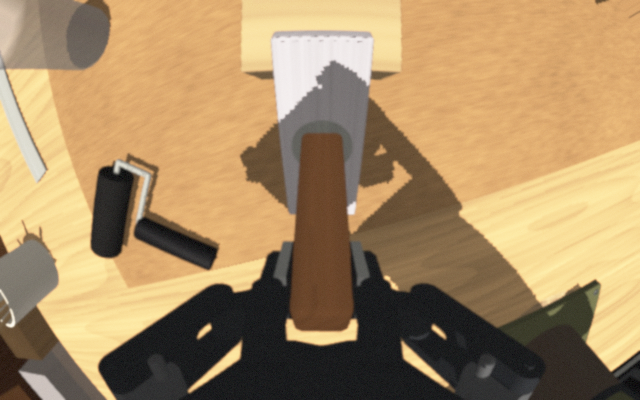

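```bash
cat > tilt.py <<'E'
from h import *
from scipy.optimize import least_squares
def tilt(fl,fr,nr=None):
    m=imaging.camera_model("wrist"); M=m["mount"]; c=(m["intrinsics"],M[:3,:3],M[:3,3])
    def P(p,u,v,h): # plate coords -> tool frame; u along length, v across(+y tool), h above underside
        t,gx,s=p; a=np.array([u,h-s]); # box-plane x,z up ; rotate far end up
        x=gx+u*np.cos(t)-(h-s)*np.sin(t); z=u*np.sin(t)+(h-s)*np.cos(t)
        return np.array([x,v,.003-z])
    ob=[(.075,-.028,.014,fl),(.075,.028,.014,fr)]
    if nr is not None: ob.append((-.075,.028,.014,nr))
    f=lambda p: np.concatenate([proj(c,"wrist",P(p,*o[:3]))-o[3] for o in ob]+[[(p[1]+.0015)*400,(p[2]-.111)*400]])
    r=least_squares(f,[.4,-.0015,.111]); print(r.x.round(4),r.fun.round(1)); return r.x
E
python3 - <<'E'
from h import *
crop(cv2.imread("pics/w13.png"),240,10,170,230,2.6,"pics/w13c.png")
from tilt import *
tilt((273,38),(372,38),(354,213))
E
```

```text
[5.110e-01 5.000e-04 1.142e-01] [-2.7  0.  -1.5 -0.1 -0.8  0.3  0.8  1.3]
```

View pics/w13c.png

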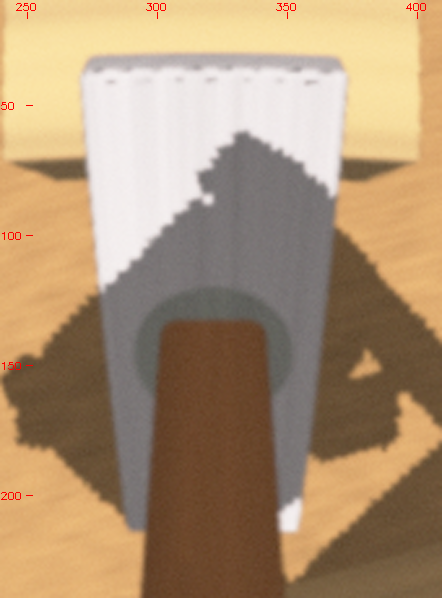

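Tilt is about 0.51 rad, which gives roughly ±10 mm of clearance in the opening. Lifting and moving over the box.

```bash
python3 -m crank '[[[1,-0.3,0,-1,0],[1,0,0.1,-2.5,0],[1,0,0,-3.5,0],[1,2,0,-1.2,0],[1,3,0,0,0],[1,3.5,0,0,0],[1,3.5,0,0,0],[1,3.2,0,0,0]]]';python3 -m crank '[[[1,2,0,0,0],[1,1.2,0,0,0],[1,0.4,0,0,0],[1,0,0,0,0],[1,0,0,0,0]]]'; python3 gb.py -13 0 216;  python3 - <<'E'
from h import *
im=imaging.snapshot("wrist")
cv2.imwrite("pics/w14.png",im[:,:,::-1])
im=imaging.snapshot("scene")
crop(im[:,:,::-1],270,60,200,175,3.4,"pics/s14.png")
E
```

```text
time: 19.25
tcp_pos: [0.482, 0.2005, 0.2235]
ee_rot: [-0.0, 0.99, -0.144, 0.0]
contact_force: [0.4, 1.5, -3.5]
grip_width: 0.0259
time: 19.67
tcp_pos: [0.514, 0.1912, 0.2228]
ee_rot: [0.0, 0.99, -0.143, -0.001]
contact_force: [0.1, 0.8, -3.7]
grip_width: 0.0251
G box now -12.9 -0.0 219.8
t 19.67 tcp [0.514  0.1912 0.2228] yaw -0.288 w 0.0251 F [ 0.1  0.8 -3.7] tilt [-0.001  0.    -1.   ]
delta cm [-0.01 -0.    0.38] roll 0.002
```

View pics/w14.png

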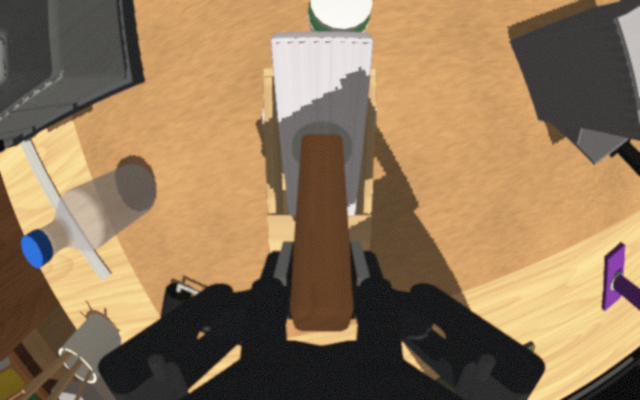

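View pics/s14.png

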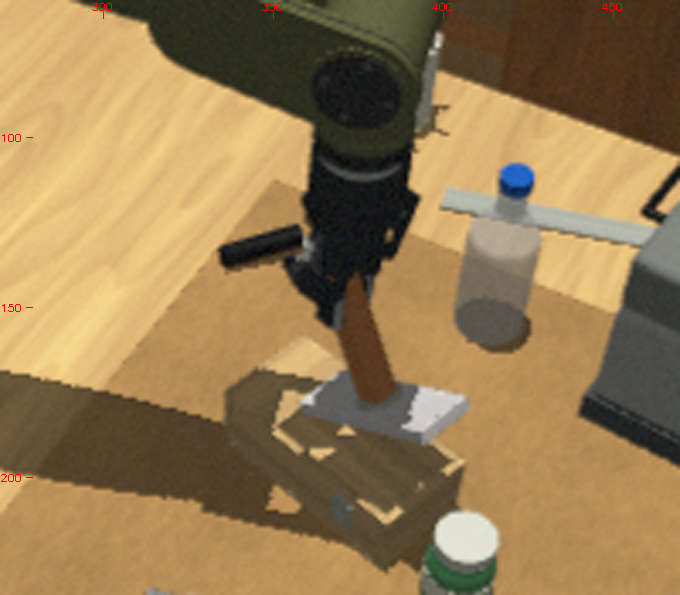

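```bash
python3 -m crank '[[[1,0,0,1,0],[1,0,0,1.5,0],[1,0,0,1.3,0],[1,0,0,0.8,0],[1,0,0,0.4,0],[1,0,0,0,0]]]'; python3 gb.py -13 0 145;  python3 - <<'E'
from h import *
im=imaging.snapshot("wrist")
cv2.imwrite("pics/w15.png",im[:,:,::-1])
im=imaging.snapshot("scene")
crop(im[:,:,::-1],300,100,160,130,4.5,"pics/s15.png")
E
```

```text
time: 20.27
tcp_pos: [0.5139, 0.1907, 0.1711]
ee_rot: [0.001, 0.99, -0.144, -0.001]
contact_force: [-0.5, -0.3, -2.6]
grip_width: 0.0255
G box now -12.8 -0.5 168.1
t 20.27 tcp [0.5139 0.1907 0.1711] yaw -0.288 w 0.0255 F [-0.5 -0.3 -2.6] tilt [-0.003 -0.001 -1.   ]
delta cm [-0.01 -0.06  2.31] roll 0.002
```

View pics/w15.png

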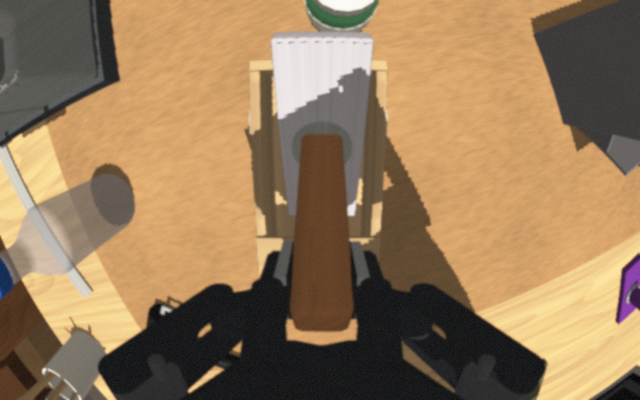

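View pics/s15.png

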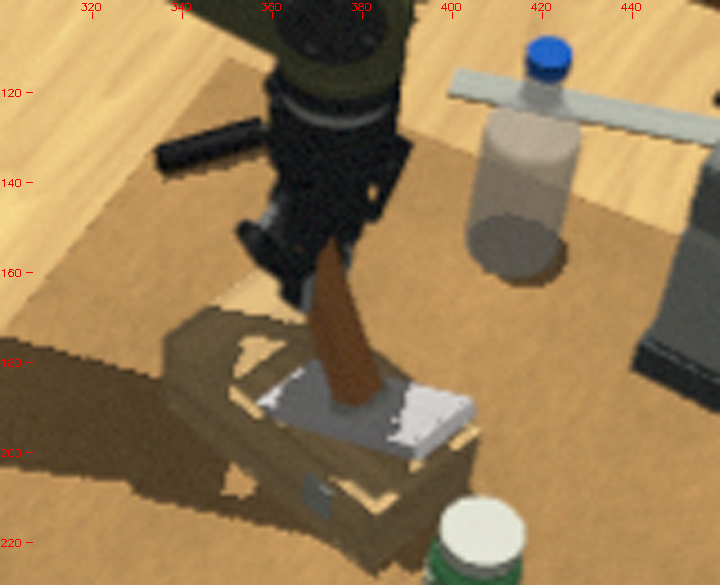

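```bash
python3 -m crank '[[[1,0,0,0.5,0],[1,0,0,0.6,0],[1,0,0,0.4,0],[1,0,0,0.3,0],[1,0,0,0,0]]]'; python3 gb.py -13 0 145
```

```text
time: 20.78
tcp_pos: [0.5143, 0.1907, 0.1538]
ee_rot: [0.0, 0.99, -0.144, -0.001]
contact_force: [0.7, 0.4, -2.8]
grip_width: 0.0255
G box now -12.4 -0.4 150.8
t 20.78 tcp [0.5143 0.1907 0.1538] yaw -0.288 w 0.0255 F [ 0.7  0.4 -2.8] tilt [-0.002 -0.001 -1.   ]
delta cm [-0.06 -0.04  0.58] roll 0.002
```

```bash
python3 -m crank '[[[1,-0.6,0,0.1,0],[1,-0.8,0,0.1,0],[1,-0.8,0,0.1,0],[1,-0.8,0,0.1,0],[1,-0.8,0,0,0],[1,-0.6,0,0,0],[1,0,0,0,0]]]'; python3 gb.py -58 0 141;  python3 - <<'E'
from h import *
im=imaging.snapshot("wrist")
cv2.imwrite("pics/w16.png",im[:,:,::-1])
im=imaging.snapshot("scene")
crop(im[:,:,::-1],300,100,160,130,4.5,"pics/s16.png")
E
```

```text
time: 21.37
tcp_pos: [0.4714, 0.2038, 0.1509]
ee_rot: [-0.0, 0.99, -0.143, -0.0]
contact_force: [-0.2, 0.3, -3.3]
grip_width: 0.0255
G box now -57.3 -0.1 147.9
t 21.37 tcp [0.4714 0.2038 0.1509] yaw -0.287 w 0.0255 F [-0.2  0.3 -3.3] tilt [-0.  0. -1.]
delta cm [-0.07 -0.01  0.69] roll 0.003
```

View pics/w16.png

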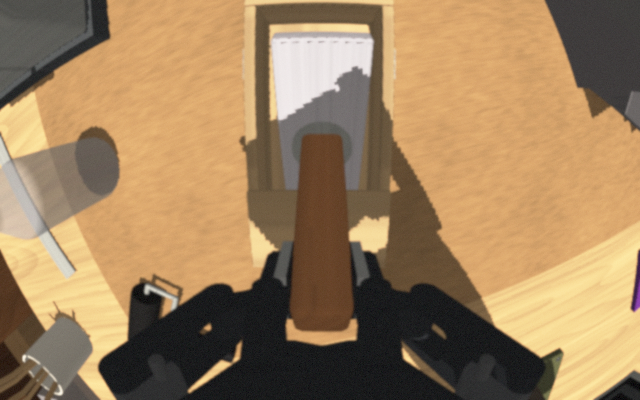

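View pics/s16.png

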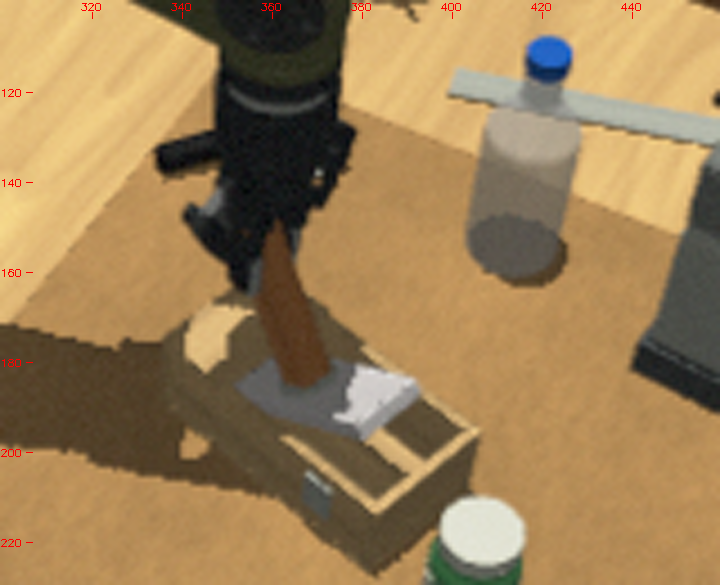

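```bash
python3 -m crank '[[[1,0,0,0.3,0],[1,0,0,0.3,0],[1,0,0,0.1,0],[1,0,0,0,0]]]'; python3 gb.py -58 0 141; python3 -m crank '[[[1,0,0,0.15,0],[1,0,0,0.15,0],[1,0,0,0,0]]]'; python3 gb.py -58 0 141
```

```text
time: 21.8
tcp_pos: [0.4726, 0.2032, 0.1432]
ee_rot: [0.0, 0.99, -0.144, -0.001]
contact_force: [-0.5, -0.9, -3.1]
grip_width: 0.0255
G box now -56.0 -0.4 140.2
t 21.8 tcp [0.4726 0.2032 0.1432] yaw -0.288 w 0.0255 F [-0.5 -0.9 -3.1] tilt [-0.001 -0.    -1.   ]
delta cm [-0.2  -0.04 -0.08] roll 0.002
time: 22.05
tcp_pos: [0.473, 0.2034, 0.141]
ee_rot: [-0.0, 0.99, -0.144, 0.0]
contact_force: [-0.1, 0.9, -2.5]
grip_width: 0.0255
G box now -55.6 -0.1 138.0
t 22.05 tcp [0.473  0.2034 0.141 ] yaw -0.288 w 0.0255 F [-0.1  0.9 -2.5] tilt [ 0.  0. -1.]
delta cm [-0.24 -0.01 -0.3 ] roll 0.002
```

```bash
python3 -m crank '[[[1,0,0,0.15,0],[1,0,0,0.15,0],[1,0,0,0,0]]]'; python3 gb.py -58 0 141
```

```text
time: 22.3
tcp_pos: [0.4736, 0.2035, 0.1406]
ee_rot: [0.0, 0.99, -0.144, 0.001]
contact_force: [-3.6, -2.1, 9.6]
grip_width: 0.0253
G box now -55.0 0.2 137.6
t 22.3 tcp [0.4736 0.2035 0.1406] yaw -0.288 w 0.0253 F [-3.6 -2.1  9.6] tilt [ 0.001 -0.    -1.   ]
delta cm [-0.3   0.02 -0.34] roll 0.002
```

```bash
python3 -m crank '[[[1,0.4,0,0.2,0],[1,0.6,0,0.1,0],[1,0.6,0,0.15,0],[1,0.6,0,0.15,0],[1,0.6,0,0.18,0],[1,0,0,0,0]]]'; python3 gb.py -58 0 141;  python3 - <<'E'
from h import *
im=imaging.snapshot("wrist")
cv2.imwrite("pics/w17.png",im[:,:,::-1])
im=imaging.snapshot("scene")
crop(im[:,:,::-1],300,100,160,130,4.5,"pics/s17.png")
E
```

```text
time: 22.8
tcp_pos: [0.5026, 0.1951, 0.1339]
ee_rot: [-0.0, 0.99, -0.144, 0.003]
contact_force: [-0.2, -3.1, 11.2]
grip_width: 0.0253
G box now -24.9 0.4 130.9
t 22.8 tcp [0.5026 0.1951 0.1339] yaw -0.288 w 0.0253 F [-0.2 -3.1 11.2] tilt [ 0.005 -0.001 -1.   ]
delta cm [-3.31  0.03 -1.03] roll 0.002
```

View pics/w17.png

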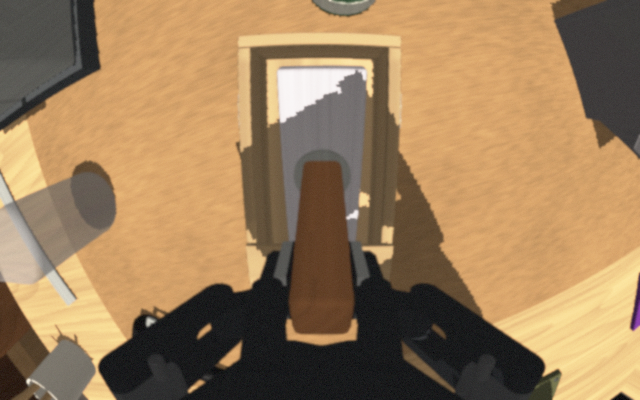

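View pics/s17.png

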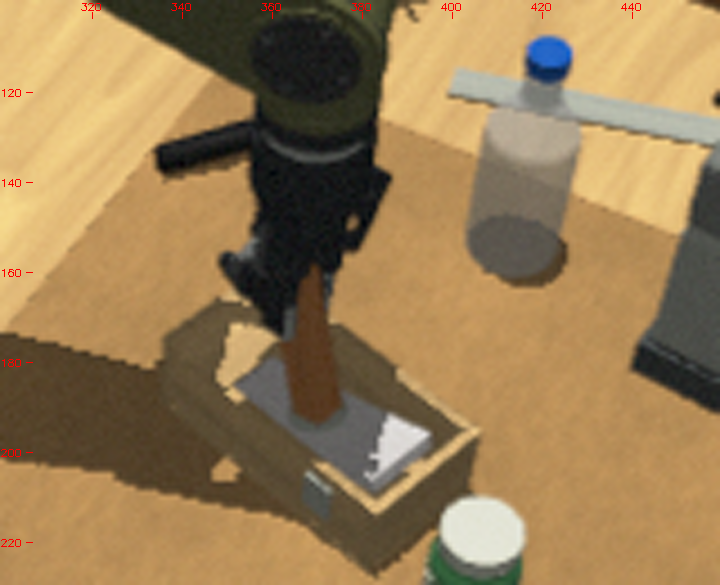

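Run:
```python
from tilt import *
t,g,s=tilt((279,68),(366,68))
print("near corner rel G",-(75*np.cos(t)-s*1000*np.sin(t)), "corner z",130.9-(75*np.sin(t)+1000*s*np.cos(t)))
```

```text
[0.2766 0.0007 0.1132] [-2.7  0.2 -1.4  0.1  0.9  0.9]
near corner rel G -41.250622045441844 corner z 1.5677015887094967
```

```bash
python3 -m crank '[[[1,0.55,0,0.22,0],[1,0.55,0,0.25,0],[1,0.5,0,0.27,0],[1,0.5,0,0.3,0],[1,0,0,0,0]]]'; python3 gb.py 5 0 115;  python3 - <<'E'
from h import *
im=imaging.snapshot("wrist")
cv2.imwrite("pics/w18.png",im[:,:,::-1])
E
```

```text
time: 23.32
tcp_pos: [0.5239, 0.1888, 0.1239]
ee_rot: [-0.0, 0.99, -0.143, 0.004]
contact_force: [2.3, -5.0, 9.1]
grip_width: 0.0254
G box now -2.7 0.5 120.9
t 23.32 tcp [0.5239 0.1888 0.1239] yaw -0.288 w 0.0254 F [ 2.3 -5.   9.1] tilt [ 0.009 -0.001 -1.   ]
delta cm [0.76 0.05 0.6 ] roll 0.002
```

View pics/w18.png

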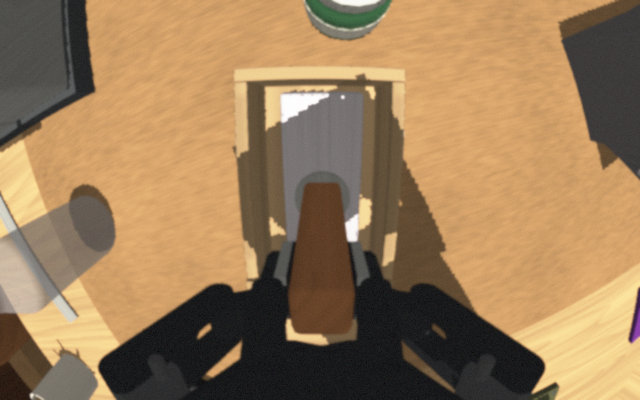

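```bash
python3 -m crank '[[[1,0.45,0,0.3,0],[1,0.4,0,0.3,0],[1,0.1,0,0.2,0],[1,0,0,0,0],[1,0,0,0,0]]]'; python3 gb.py 5 0 115;  python3 - <<'E'
from h import *
im=imaging.snapshot("wrist")
cv2.imwrite("pics/w19.png",im[:,:,::-1])
im=imaging.snapshot("scene")
crop(im[:,:,::-1],300,100,160,130,4.5,"pics/s19.png")
E
```

```text
time: 23.78
tcp_pos: [0.5341, 0.186, 0.1173]
ee_rot: [-0.0, 0.99, -0.143, 0.006]
contact_force: [4.4, -6.8, 12.2]
grip_width: 0.0251
G box now 7.9 0.7 114.3
t 23.78 tcp [0.5341 0.186  0.1173] yaw -0.287 w 0.0251 F [ 4.4 -6.8 12.2] tilt [ 0.012 -0.001 -1.   ]
delta cm [-0.29  0.07 -0.08] roll 0.003
```

View pics/w19.png

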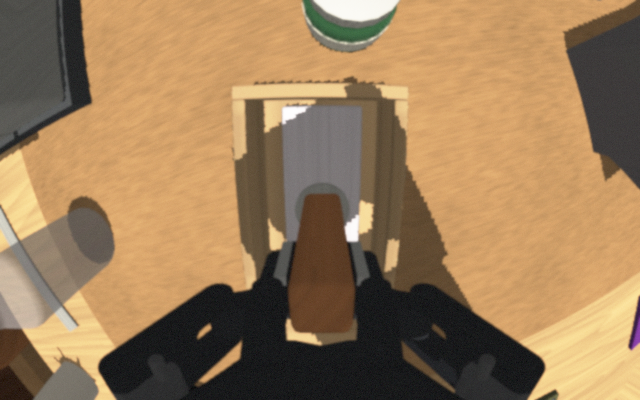

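View pics/s19.png

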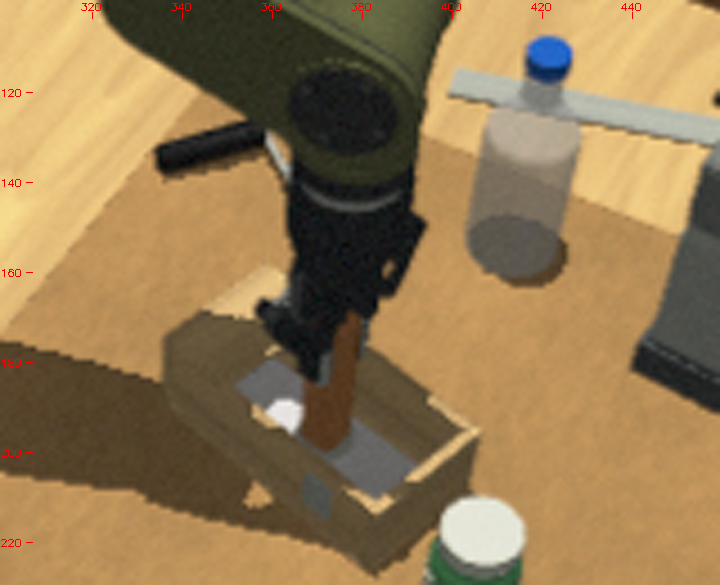

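Level now: the plate end is at row 106, against 107 in the known level picture. I'll hold it briefly with a light press, then ease the force and release.

```bash
python3 -m crank '[[[1,0,0,0.1,0],[1,0,0,0,0],[1,0,0,0,0],[1,0,0,0,0],[1,0,0,0,0]]]'; python3 gb.py 5 0 115
python3 - <<'E'
from tilt import *
im=imaging.snapshot("wrist"); crop(im[:,:,::-1],220,60,200,200,3,"pics/w20.png")
tilt((282,106.5),(361,106.5))
E
```

```text
time: 24.3
tcp_pos: [0.5343, 0.186, 0.1171]
ee_rot: [-0.0, 0.99, -0.143, 0.006]
contact_force: [4.7, -7.0, 15.4]
grip_width: 0.0254
G box now 8.1 0.8 114.1
t 24.3 tcp [0.5343 0.186  0.1171] yaw -0.287 w 0.0254 F [ 4.7 -7.  15.4] tilt [ 0.013 -0.001 -1.   ]
delta cm [-0.31  0.08 -0.09] roll 0.003
[ 0.0098 -0.0014  0.1112] [-1.   0.  -0.9 -0.   0.1  0.1]
```

View pics/w20.png

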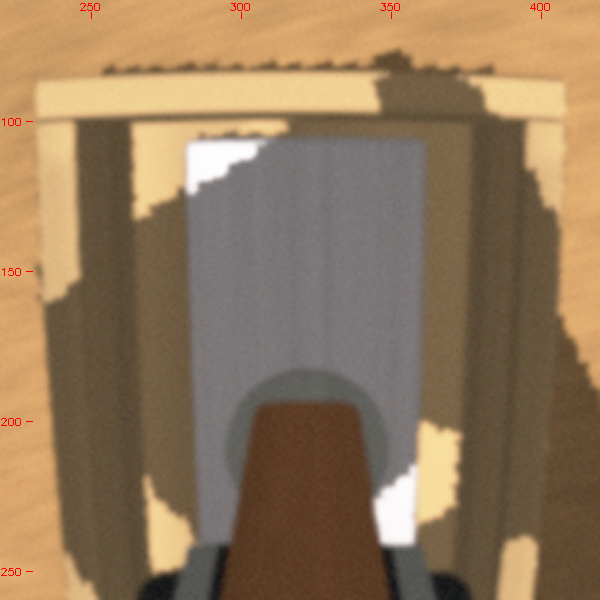

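```bash
python3 -m crank '[[[1,0,0,-0.15,0],[1,0,0,-0.1,0],[1,0,0,0,0],[0.3,0,0,0,0],[-1,0,0,0,0],[-1,0,0,0,0],[-1,0,0,0,0],[-1,0,0,0,0]]]'; python3 -m crank '[[[-1,0,0,0,0],[-1,0,0,0,0],[-1,0,0,-1.5,0],[-1,0,0,-3,0],[-1,0,0,-3,0],[-1,0,0,-3,0],[-1,0,0,-2,0]]]'; python3 -m crank '[[[-1,-2,0,-1,0],[-1,-3,0,0,0],[-1,-2,0,0,0],[-1,0,0,0,0],[-1,0,0,0,0]]]'; python3 gb.py 5 0 115;  python3 - <<'E'
from h import *
c=cam("wrist");im=imaging.snapshot("wrist"); cv2.imwrite("pics/w21.png",im[:,:,::-1])
K,A,o=c; np.savez("w21.npz",K=K,A=A,o=o)
im=imaging.snapshot("scene"); cv2.imwrite("pics/s21.png",im[:,:,::-1])
crop(im[:,:,::-1],300,100,160,130,4.5,"pics/s21c.png")
E
```

```text
time: 25.02
tcp_pos: [0.5283, 0.1868, 0.1126]
ee_rot: [0.0, 0.99, -0.143, -0.001]
contact_force: [0.2, -0.1, 0.9]
grip_width: 0.0765
time: 25.6
tcp_pos: [0.5297, 0.187, 0.2417]
ee_rot: [-0.001, 0.99, -0.144, 0.002]
contact_force: [-1.1, -0.2, 0.1]
grip_width: 0.0855
time: 26.02
tcp_pos: [0.4613, 0.2069, 0.2484]
ee_rot: [-0.0, 0.99, -0.143, 0.0]
contact_force: [-0.5, -0.2, -1.0]
grip_width: 0.0854
G box now -67.9 -0.1 245.4
t 26.02 tcp [0.4613 0.2069 0.2484] yaw -0.287 w 0.0854 F [-0.5 -0.2 -1. ] tilt [ 0.001  0.    -1.   ]
delta cm [ 7.28  0.02 13.04] roll 0.003
```

View pics/w21.png

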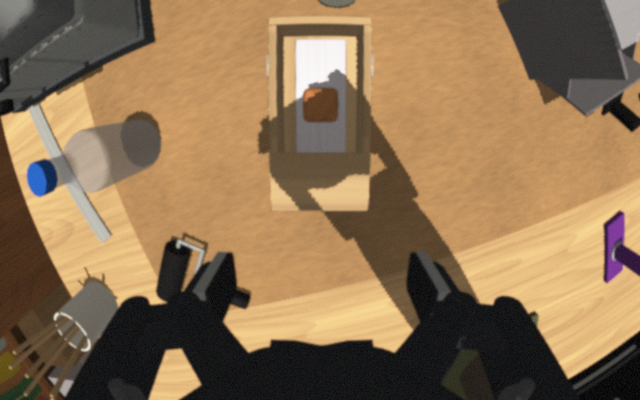

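View pics/s21.png

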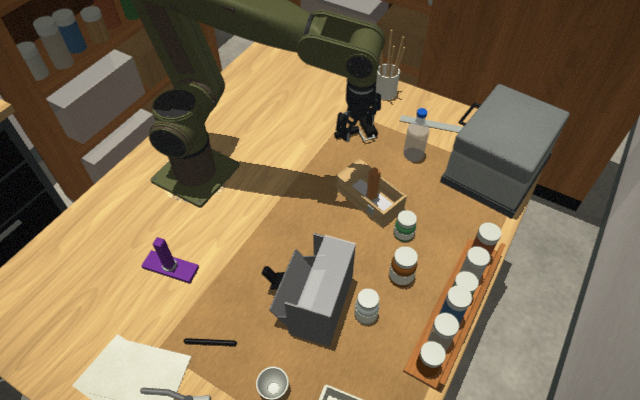

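View pics/s21c.png

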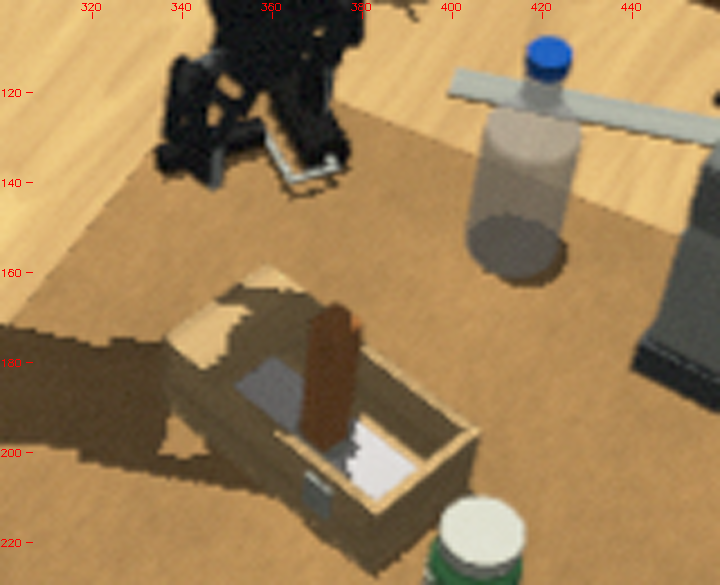

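Run:
```python
from h import *
w=np.load("w21.npz"); c=(w["K"],w["A"],w["o"]); yw=-.29;B=np.array([.5249,.188])
crop(cv2.imread("pics/w21.png"),250,5,140,215,2.7,"pics/w21c.png")
def b(u,v,z):
    d=atz(c,"wrist",u,v,z)[:2]-B; return (1000*np.array([np.cos(yw)*d[0]+np.sin(yw)*d[1],-np.sin(yw)*d[0]+np.cos(yw)*d[1]])).round(1)
for n,q in dict(farL=(296,39,.02),farR=(346,39,.02),top=(321,104,.14),farwallinner=(320,26,.066),coveredge=(320,153,.071)).items(): print(n,b(*q))
```

```text
farL [84.2 27.8]
farR [ 84.4 -27.6]
top [ 9.7 -0.1]
farwallinner [87.7  1.1]
coveredge [-38.3   0.8]
```

View pics/w21c.png

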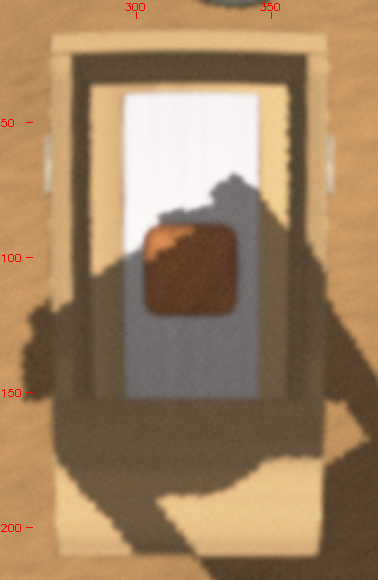

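The far plate end is at x = 84 mm, so the plate centre is at +9. The handle top is at (9.7, 0), so the tamper is upright, level and under the cover, and the robot is clear. Handing in.

```bash
python3 -c "
from bench import arm; print(arm.finish_job())"
```

```text
the job is handed in; nothing more can be done
None
```

The tamper is standing upright and released in the kit box, with one end of its plate under the half cover. The job is handed in; the robot clock read about 26 s of the 58 s allowed.

- **Bin:** I tilted it by its pull to about 0.58 rad. One rougher fit gave 0.55; both are above the 0.5 needed. I drew the tamper out along its lean and left the bin open.
- **Regrip:** The tool can only turn about its own axis. I stood the tamper on free table and gripped it again across the plate's short side.
- **Fitting it in the box:** I tipped it to about 0.51 rad against the edge of the cover. Its near end went down through the opening and under the cover. I then righted it on the box floor and held it level (about 0.01 rad) before letting go.

**Last checks**
- **Tamper in the box:** In the box frame the handle top is at x about +10 mm, y about 0. The plate's far end is at x = 84 mm against the wall at 90 mm, so the tamper is upright and inside.
- **Robot and scene:** The arm is clear with no contact force. The last scene picture shows the jars, flask, cup, marker, brayer and purple look-alike where they were; I judged this by eye and did not measure it.

**What disagreed**
- My first try at levelling the tamper on the table slipped. It stood up by itself when I released it there.
- Height estimates while it was held in the box were about 3–4 mm low, still within the allowed band.

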